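# Clamp the hose elbow onto the cold trap

## Robot

A 6-joint arm with a two-finger parallel gripper is mounted at the origin on the work surface. World frame = base frame: x ahead of the robot, y to its left, z up, the work surface at z = 0. Lengths are in m, angles in degrees, forces in N, time in s.
With the tool pointing down it reaches from about 0.3 to 0.75 m from the base axis. Payload 8.5 kg.
Tool frame: the origin (TCP) lies midway between the tips of the shut fingers; the grasp point (between the pads) lies 19 mm behind it; y points along the fingers, z is the direction in which the jaws open and shut, and the axes are right-handed (so a half turn about y gives the same grasp; the last joint's range is limited). The gripper opens to 85 mm and grips with 20 to 120 N. Pads are 22 mm wide; open, the fingers measure 114 mm over their backs; the gripper's body (76 mm by 85 mm) begins 54 mm behind the grasp point. The pads swing forward as they close: fully open they stand 13 mm farther back than shut.
Start: joints at [50.804, 21.807, 74.336, -0, 83.858, -12.336], TCP at [0.248, 0.491, 0.231] pointing down, gripper open.
Joint ranges: [-178.18, 178.18], [-50.72, 133.34], [12.68, 142.11], [-81.47, 261.47], [9.98, 163.14], [-165.26, 165.26]. Speed limits (degrees/s): [136.94, 136.94, 180, 180, 180, 180].

## Interface

Orientations are given as a 3x3 rotation matrix whose columns are the frame's x, y, z axes.
In Python, from rig import status, imaging, job gives the robot as it stands. The module is installed in compiled form; this text tells all that it offers.
- The arm moves only by the tool jog_arm, never from a script. Its argument "rows" is a list of rows, each an object of numbers: "hand": the opening, from 0 (shut) to 1 (fully open); "dx", "dy", "dz": the shift along the tool's x, y, z in cm; "ax", "ay", "az": the turn, a rotation vector about the tool's x, y, z in degrees. In form: [{"hand": .., "dx": .., "dy": .., "dz": .., "ax": .., "ay": .., "az": ..}, ...]. A call has exactly 5 rows; each row shifts and turns the commanded pose from where the row before left it, along the tool's axes as they then stand; what a row does not reach is not made up. A row lasts 1/12 s, in which the tool goes at most 41.7 mm and 7.16 degrees, less where a joint would pass 70% of its speed; a pose out of reach is approached as far as the arm can. A call is refused whole if a number of a shift passes 4.17 or a number of a turn 7.16, either way. A call with a gripper value outside its range is refused whole. The fingers move at their own pace and stop on an object; "newtons" is the grip in N (left out, the last holds). Time passes only in rows, so rows that do not move let the fingers close, or fill a call up. It gives the time, the measured TCP pose, the force and the opening at its end, in the units of the state.
- status.observe(): the state, without advancing time (a new reading comes with each control period).
- imaging.get_image(name): name is "scene" or "top" or "wrist"; returns the picture (420x560x3 uint8, red, green, blue); there is no depth.
- imaging.camera_model(name): a dict with "K" (3x3 intrinsics, pixels), "position" and "rotation" of the camera in the world; the wrist camera has in their place "tool_from_camera" (4x4, takes a point from camera to tool coordinates, whose origin is the TCP and whose axes are the tool frame's). Camera axes: x right, y down, z forward; pixel columns grow to the right and rows downward; lengths in m; the calibration is good to about 2 mm. A picture is of the moment at which its call begins: read the wrist's pose just before it. camera_model takes no time and is no camera call.
- job.close_job(): hands the job in, once; it reports no verdict.
The state is a dict: "time_s": time; "q": joint angles; "qvel": joint speeds; "joint_efforts": joint torques, N m; "position": TCP position; "tool_rot": TCP orientation; "ft_force": force on the tool from outside, world axes, zero at the start; "wrist_torque": the same for the moment, N m; "grip_width": finger opening in m.
Only numpy, scipy, OpenCV 4.12 (cv2) and the standard library are available. Lean on these libraries where they do the work, as an engineer would, in place of code of your own. Each camera call takes 0.05 s, during which the arm holds its last target.

## Task

Clamp the hose elbow onto the cold trap: swing the open half of the clamp ring round the two flanges by its red post until it bears snugly on the elbow's flange, then swing the yellow-posted latch round until its hook wedges firmly on the ring's lug and holds the ring snug, and let go. Go by feel and gently: do not squeeze the flange hard, do not lift or knock the elbow off its seat, and leave the bottle, jar and beaker where they stand.

Things in the scene. Friction and masses are not known exactly. Their poses are not given: they have to be found in the camera images.
- port: Cold trap fixed to the bench: blue base 150 x 150 x 8 mm, steel pot 84 mm across, flanged neck (flange 52 mm across) inside a clamp ring (72 mm across, 97 to 123 mm above the bench). Origin: centre of the underside, on the upright pipe axis. The ring's fixed rear half is on its +x side, hinge at +y, latch at -y; the swinging half closes over the -x side.
- jaw_hinge (a point): On the upright hinge pin of the swinging half, 110 mm above the bench; 44 mm from the pipe axis, in the port's +y direction. It does not move.
- jaw_post (a point): Top centre of the red upright round post on the swinging half: 12 mm across, free from 115 to 155 mm above the bench, 69 mm from the hinge pin. With the ring shut it is at (-48, -6) mm in the port's x, y. A 12 mm wide arm joins its foot to the ring, towards the pipe axis.
- jaw (a joint): Angle of the swinging half, rad: about 0 shut, 1.4 wide open; closes anticlockwise seen from above. Stiff hinge: about 6.5 N at the post moves it; it stays where left. It pushes the loose elbow back onto a liner set differently each time (+-1.6 mm, not given), so it is snug anywhere from 0.04 to -0.06: there the force at the post climbs within some 2 mm. Stop at 12 to 14 N (flange 10 to 18 N).
- front_ring: The swinging aluminium half of the clamp ring with the red post and, at its free end, a forked lug with two round-nosed prongs (10 mm across, at (-16, -62) mm in the port's x, y when shut). Origin on the hinge pin, 110 mm above the bench; its axes agree with the port's when shut.
- latch_pivot (a point): On the upright pivot pin of the latch bolt, 110 mm above the bench, at (9, -62) mm in the port's x, y. It does not move.
- latch_post (a point): Top centre of the yellow upright round post at the end of the latch bolt: 12 mm across, standing free from 117 mm to 155 mm above the bench, 60 mm from the pivot pin.
- latch (a joint): Angle of the latch bolt, rad: 0 along the port's -x, 1.57 along its -y, 1.9 open; closes clockwise seen from above. Runs free (under 1 N at the post) till the brass hook's spiral inner face (22 degrees steep, 14 mm a rad) meets the prongs near 0.5 + 7.7 x the jaw angle (0.9 to 0.1); then 3 N more at the post wedges it and it holds. Beyond about 5 N it drags the ring in and overloads the flange.
- elbow: Loose steel hose elbow, 0.5 kg, standing on the port's flange up to 5 mm off-centre towards the port's -x: flange 52 mm across, 7 mm thick, body 30 mm across, 48 mm tall, a 16 mm nozzle reaching 55 mm along its +x. Origin: centre of the flange's underside. The ring must not squeeze its flange with more than 25 N, and must end pressing on it with more than 5 N.
- wash_bottle: Bystander: white bottle with red cap, 64 mm across, 160 mm tall, 0.3 kg; origin under its centre.
- sample_jar: Bystander: amber jar with steel lid, 64 mm across, 85 mm tall; origin under its centre.
- beaker: Bystander: glass beaker, 68 mm across, 85 mm tall; origin under its centre.
- port_axis (a point): Centre of the top face of the port's flange, 110 mm above the bench, on the pipe axis; the elbow's origin belongs here.
- latch_bolt: The swinging latch: steel bolt 8 mm thick on the pivot pin, yellow post at its end, and a brass hook 22 mm high curving round the pivot ahead of the bolt (inner face 23 to 37 mm from the pivot, 7 mm thick, its lead end 57 degrees ahead of the bolt) that passes outside the prongs. Origin on the pivot, 110 mm above the bench. With the ring open more than about 0.06 its end strikes the prongs.
Not all that is in view belongs to the job. Leave any blue look-alike of the elbow alone.

How it is judged:
By the outcome, as a careful person would: the job done as asked, in the order asked, and still so for the second after the job is handed in, with the robot touching nothing.
It also fails if it takes over 64 s, if anything falls off the work surface, if the arm or the gripper's body presses on something with over 40 N, if the wrist force passes 120 N, or if a joint passes its speed limit or range.

## Working session

There is one attempt and no reset: what is moved stays moved. The work goes in short steps, Python scripts to look and compute and a tool call to move; the robot and the scene stay as the last step left them, time stands still between calls to the robot, and variables do not carry over. Pictures are saved under pics/ and viewed, and the job is handed in when it is done.

Besides the shell and the picture viewer there is one more tool, called after "Request:" by a JSON object that holds its "method" and its "body". jog_arm: Moves the arm, as the interface text tells. Its arguments: {"type":"object","properties":{"rows":{"type":"array"},"newtons":{"type":"number"}},"required":["rows"]}

```bash
mkdir -p pics
cat > h.py <<'E'
import numpy as np, cv2
from rig import status, imaging, job
def save(n,img): cv2.imwrite('pics/'+n,cv2.cvtColor(img,cv2.COLOR_RGB2BGR))
def st():
    s=status.observe(); print('t',s['time_s'],'p',np.round(s['position'],4),'F',np.round(s['ft_force'],2),'M',np.round(s['wrist_torque'],2),'w',s['grip_width'])
    return s
E
python3 - <<'E'
from h import *
s=st(); print(np.round(s['tool_rot'],3))
for n in ['scene','top','wrist']:
    i=imaging.get_image(n); save(n+'0.png',i); np.save(n+'0.npy',i)
    m=imaging.camera_model(n); print(n,{k:np.round(v,4).tolist() for k,v in m.items()})
E
```

```text
t 0.0 p [0.2483 0.4904 0.2307] F [-0.32 -0.52 -0.02] M [-0.05  0.    0.01] w 0.08543267844601576
[[ 0.892 -0.001  0.452]
 [-0.452 -0.001  0.892]
 [-0.    -1.    -0.001]]
scene {'K': [[382.4803, 0.0, 283.2571], [0.0, 382.4803, 208.3114], [0.0, 0.0, 1.0]], 'position': [0.8972, 0.5029, 0.6915], 'rotation': [[-0.8704, 0.3595, -0.3365], [0.4923, 0.6188, -0.6122], [-0.0119, -0.6985, -0.7155]]}
top {'K': [[452.1513, 0.0, 280.5622], [0.0, 452.1513, 209.5784], [0.0, 0.0, 1.0]], 'position': [0.5223, 0.0384, 0.9208], 'rotation': [[0.0101, -0.9929, 0.1183], [-0.9995, -0.0136, -0.0288], [0.0302, -0.1179, -0.9926]]}
wrist {'K': [[321.8729, 0.0, 274.6235], [0.0, 321.8729, 206.7817], [0.0, 0.0, 1.0]], 'tool_from_camera': [[0.0001, 0.947, 0.3214, -0.0832], [-0.0005, -0.3214, 0.947, -0.1429], [1.0, -0.0002, 0.0004, -0.0011], [0.0, 0.0, 0.0, 1.0]]}
```

View pics/scene0.png

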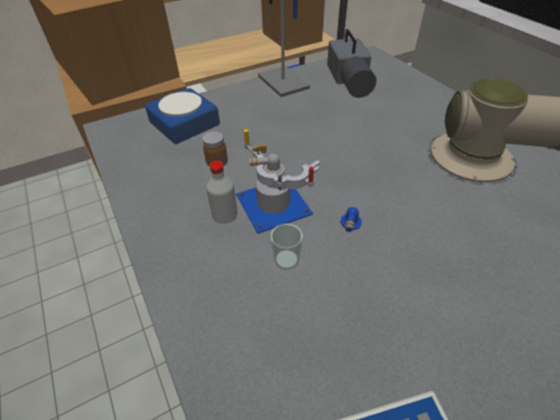

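View pics/top0.png

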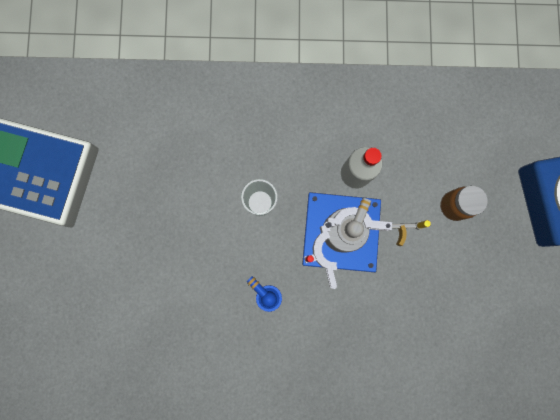

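View pics/wrist0.png

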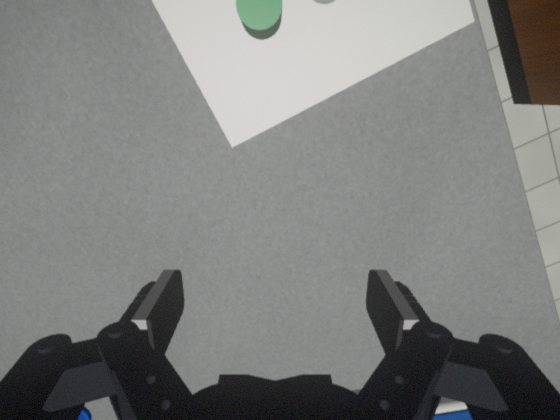

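The top view shows the blue base around (342,232), the red post near (310,259) and the yellow post near (427,224). The bottle cap is at (372,156), the jar at (468,202) and the beaker at (260,198). The blue look-alike is at (268,298). Next I'll measure these.

```bash
cat >> h.py <<'E'
def ray(n,u,v,z):
    m=imaging.camera_model(n);K=np.array(m['K']);R=np.array(m['rotation']);c=np.array(m['position'])
    d=R@np.linalg.inv(K)@np.array([u,v,1.]);return c+d*(z-c[2])/d[2]
def proj(n,P):
    m=imaging.camera_model(n);K=np.array(m['K']);R=np.array(m['rotation']);c=np.array(m['position'])
    p=K@(R.T@(np.asarray(P)-c));return p[:2]/p[2]
def blobs(img,name):
    hsv=cv2.cvtColor(img,cv2.COLOR_RGB2HSV);H,S,V=[hsv[...,i].astype(int) for i in range(3)]
    m={'red':((H<8)|(H>172))&(S>150)&(V>80),'yellow':(H>22)&(H<33)&(S>170)&(V>110),'blue':(H>100)&(H<125)&(S>130)&(V>60),'brass':(H>14)&(H<25)&(S>100)}[name].astype(np.uint8)
    n,l,s,c=cv2.connectedComponentsWithStats(m)
    return m,[(s[i].tolist(),np.round(c[i],1).tolist()) for i in range(1,n) if s[i][4]>=6],l
E
python3 - <<'E'
from h import *
for n in ['top','scene']:
    i=np.load(n+'0.npy')
    for c in ['red','yellow','blue','brass']:
        m,b,l=blobs(i,c); print(n,c,b)
i=np.load('top0.npy'); m,b,l=blobs(i,'blue')
mm=np.zeros_like(m); mm[185:280,295:390]=m[185:280,295:390]
c=max(cv2.findContours(mm,cv2.RETR_EXTERNAL,cv2.CHAIN_APPROX_NONE)[0],key=cv2.contourArea)
h=cv2.convexHull(c)
q=cv2.approxPolyDP(h,4,True)[:,0]; print(q.tolist())
P=np.array([ray('top',*p,0.008) for p in q]); print(np.round(P,4)); print('centre',P.mean(0)); print([np.linalg.norm(P[k]-P[k-1]) for k in range(len(P))])
W=np.array([ray('top',*p[0],0.008)[:2] for p in h],np.float32); r=cv2.minAreaRect(W*1000); print(r)
save('crop_top.png',cv2.resize(i[130:310,230:500],None,fx=2.9,fy=2.9,interpolation=cv2.INTER_CUBIC))
s=np.load('scene0.npy');save('crop_scene.png',cv2.resize(s[115:275,190:380],None,fx=3.6,fy=3.6,interpolation=cv2.INTER_CUBIC))
E
```

```text
top red [([364, 148, 17, 17, 219], [372.3, 155.8]), ([306, 256, 7, 6, 34], [309.3, 258.5])]
top yellow [([424, 221, 6, 6, 21], [426.5, 222.9])]
top blue [([0, 124, 83, 95, 4254], [39.9, 171.6]), ([533, 158, 27, 87, 1343], [549.0, 193.1]), ([303, 193, 59, 63, 1382], [322.9, 214.1]), ([367, 198, 14, 23, 204], [374.5, 209.3]), ([322, 230, 57, 42, 1185], [355.7, 255.1]), ([303, 258, 18, 9, 68], [310.8, 263.6]), ([247, 277, 6, 5, 10], [249.5, 279.0]), ([251, 280, 5, 6, 10], [253.0, 282.5]), ([254, 284, 28, 28, 561], [267.7, 297.3])]
top brass [([442, 191, 12, 16, 82], [447.0, 199.0]), ([362, 200, 8, 5, 18], [365.5, 201.8]), ([360, 205, 8, 5, 18], [363.4, 207.1]), ([453, 204, 3, 5, 6], [454.0, 206.2]), ([442, 206, 16, 14, 67], [449.4, 213.6]), ([457, 217, 4, 3, 8], [458.4, 218.2]), ([417, 221, 8, 7, 38], [420.7, 224.8]), ([397, 225, 9, 21, 119], [401.8, 235.5]), ([248, 278, 7, 7, 18], [251.2, 280.8]), ([252, 282, 7, 6, 15], [254.9, 284.3])]
scene red [([209, 160, 14, 13, 135], [215.9, 165.9]), ([310, 167, 3, 15, 33], [310.7, 173.2])]
scene yellow [([244, 130, 4, 3, 11], [245.6, 130.9])]
sc
[... 488 characters left out ...]
 18, 32], [87.9, 148.6]), ([253, 145, 13, 7, 70], [259.9, 147.8]), ([207, 159, 5, 4, 6], [209.0, 160.5]), ([251, 158, 2, 7, 12], [251.6, 160.6]), ([256, 158, 2, 6, 8], [256.2, 161.0]), ([347, 221, 7, 3, 9], [350.0, 222.1]), ([347, 225, 6, 2, 7], [349.7, 225.3])]
[[361, 198], [312, 253], [303, 255], [309, 193]]
[[ 0.6572 -0.1529  0.008 ]
 [ 0.5438 -0.0523  0.008 ]
 [ 0.5396 -0.0342  0.008 ]
 [ 0.666  -0.0459  0.008 ]]
centre [ 0.60164061 -0.07133636  0.008     ]
[np.float64(0.10729637162004976), np.float64(0.15157356585053264), np.float64(0.01863435902359746), np.float64(0.12696064048757935)]
((599.1768798828125, -93.64468383789062), (108.58868408203125, 128.7844696044922), 85.17060852050781)
```

View pics/crop_top.png

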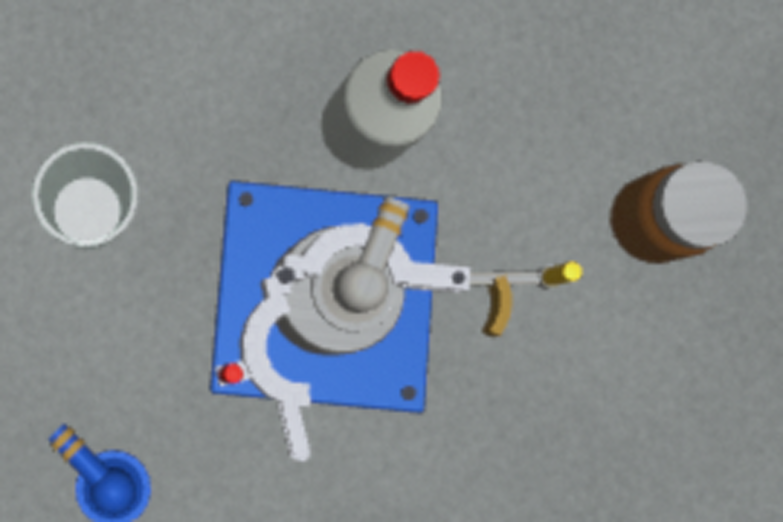

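View pics/crop_scene.png

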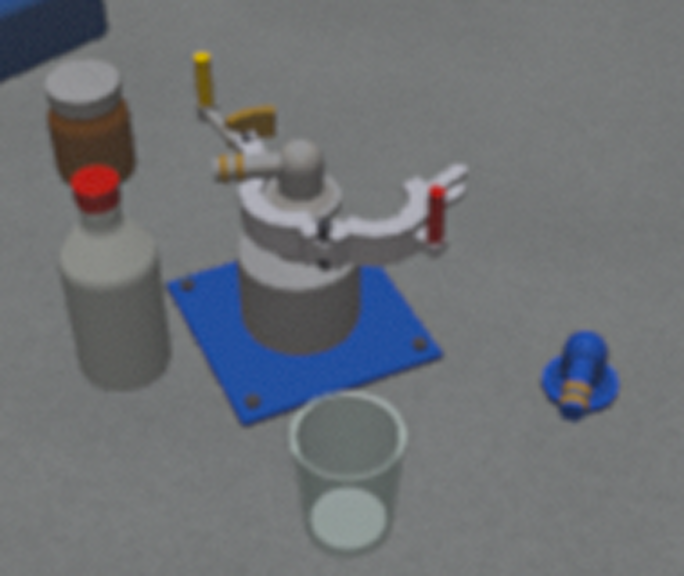

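Run:
```python
from h import *
i=np.load('top0.npy'); m,b,l=blobs(i,'blue')
mm=np.zeros_like(m); mm[185:280,295:390]=m[185:280,295:390]
n,l,s,c=cv2.connectedComponentsWithStats(mm)
for k in range(1,n):
    if s[k][4]<50: mm[l==k]=0
pts=np.argwhere(mm)[:,::-1].astype(float)
h=cv2.convexHull(pts.astype(np.int32))
W=np.array([ray('top',p[0][0],p[0][1],0.008)[:2] for p in h],np.float32)
r=cv2.minAreaRect(W*1000); print('rect',r); print(cv2.boxPoints(r))
ct=np.array(r[0])/1000
# bolts / yaw
bx=cv2.boxPoints(r)
e=max([bx[k]-bx[k-1] for k in range(4)],key=lambda v:v[0]); yaw=np.arctan2(e[1],e[0]); print('yaw',np.degrees(yaw))
R=np.array([[np.cos(yaw),-np.sin(yaw)],[np.sin(yaw),np.cos(yaw)]])
loc=lambda P:(R.T@(P[:2]-ct))*1000
# scene check of base centre via far corners
red=ray('top',309.3,258.5,.155); yel=ray('top',426.3,223.3,.155)
print('red',red,loc(red),'yel',yel,loc(yel))
pr=loc(red)-[0,44]; print('hinge dist',np.linalg.norm(pr),'angle',np.degrees(np.arctan2(pr[1],pr[0])), 'jaw', (np.arctan2(-50,-48)-np.arctan2(pr[1],pr[0]))%(2*np.pi))
py=loc(yel)-[9,-62]; print('latch dist',np.linalg.norm(py),'ang',np.arctan2(-py[1],-py[0]))
for n_,P in [('red',red),('yel',yel)]: print(n_,'in scene',proj('scene',P))
C=lambda x,y,z:np.append(ct+R@np.array([x,y])/1000,z)
print('base corners in scene',[np.round(proj('scene',C(*q,.008)),1).tolist() for q in [(75,75),(75,-75),(-75,-75),(-75,75)]])
print('hinge',C(0,44,.123),'px top',proj('top',C(0,44,.123)),'pivot',C(9,-62,.123),proj('top',C(9,-62,.123)))
for nm,u,v,z in [('bottle cap',372.3,155.8,.16),('jar lid',471.5,199.5,.085),('beaker rim',259.5,197,.085)]: print(nm,ray('top',u,v,z),loc(ray('top',u,v,z)))
```

```text
rect ((587.5276489257812, -112.8739013671875), (148.87208557128906, 148.762451171875), 85.17060852050781)
[[ 507.14383  -180.7836  ]
 [ 655.37805  -193.30777 ]
 [ 667.9115    -44.964203]
 [ 519.67725   -32.440033]]
yaw -4.8293967
red [ 0.53102799 -0.03316443  0.155     ] [-63.00974399  74.6698251 ] yel [ 0.59322194 -0.23436259  0.155     ] [  15.90210364 -120.57798228]
hinge dist 70.07757137194497 angle 154.0456203492826 jaw 1.258792874301621
latch dist 58.983209839038416 ang 1.688083153724563
red in scene [311.2682672  167.77288578]
yel in scene [245.72195959 130.52481105]
base corners in scene [[256.8, 232.3], [235.3, 192.8], [287.4, 176.5], [313.2, 212.6]]
hinge [ 0.59123197 -0.06903011  0.123     ] px top [327.85216934 224.81200852] pivot [ 0.59127597 -0.17541149  0.123     ] [387.30687394 225.54177513]
bottle cap [ 0.70879941 -0.14150013  0.16      ] [123.25123556 -18.31483955]
jar lid [ 0.64600559 -0.34695715  0.085     ] [  77.97759333 -228.32899571]
beaker rim [0.64494739 0.053721   0.085     ] [ 43.19040865 170.83756419]
```

Candidates for the red post are (310,259) in the top view, which stands on the ring, and the bottle cap at (372,156). For the yellow post they are (427,224) and the brass hook at (402,235). For the elbow they are the steel one at (354,229) and the blue look-alike at (268,298). I choose the red post on the ring, the yellow post on the bolt and the steel elbow. The crop confirms these, and the distances of 70 mm to the hinge and 59 mm to the pivot agree with the given 69 and 60. Now I'll move above the red post.

Request:
{"method": "jog_arm", "body": {"rows": [{"hand": 0.3,"dx": 3.26,"dy": 0,"dz": -2.26,"ax": 0,"ay": 1,"az": 0},{"hand": 0.3,"dx": 3.3,"dy": 0,"dz": -2.2,"ax": 0,"ay": 1,"az": 0},{"hand": 0.3,"dx": 3.3,"dy": 0,"dz": -2.2,"ax": 0,"ay": 1,"az": 0},{"hand": 0.3,"dx": 3.3,"dy": 0,"dz": -2.2,"ax": 0,"ay": 1,"az": 0},{"hand": 0.3,"dx": 3.3,"dy": 0,"dz": -2.2,"ax": 0,"ay": 0,"az": 0}]}}

```text
time_s: 0.57
position: [0.3396, 0.3127, 0.2312]
tool_rot: [[0.858, -0.0, 0.513], [-0.513, -0.0, 0.858], [-0.0, -1.0, -0.0]]
ft_force: [0.3, 0.3, 0.8]
grip_width: 0.0263
```

Request:
{"method": "jog_arm", "body": {"rows": [{"hand": 0.3,"dx": 3.4,"dy": 0,"dz": -2.0,"ax": 0,"ay": 0,"az": 0},{"hand": 0.3,"dx": 3.4,"dy": 0,"dz": -2.0,"ax": 0,"ay": 0,"az": 0},{"hand": 0.3,"dx": 3.4,"dy": 0,"dz": -2.0,"ax": 0,"ay": 0,"az": 0},{"hand": 0.3,"dx": 3.4,"dy": 0,"dz": -2.0,"ax": 0,"ay": 0,"az": 0},{"hand": 0.3,"dx": 3.4,"dy": 0,"dz": -2.0,"ax": 0,"ay": 0,"az": 0}]}}

```text
time_s: 0.98
position: [0.4343, 0.1394, 0.2313]
tool_rot: [[0.858, -0.0, 0.513], [-0.513, 0.0, 0.858], [-0.0, -1.0, 0.0]]
ft_force: [0.9, 1.5, 0.7]
grip_width: 0.0257
```

Request:
{"method": "jog_arm", "body": {"rows": [{"hand": 0.3,"dx": 3.4,"dy": 0,"dz": -2.0,"ax": 0,"ay": 0,"az": 0},{"hand": 0.3,"dx": 3.4,"dy": 0,"dz": -2.0,"ax": 0,"ay": 0,"az": 0},{"hand": 0.3,"dx": 3.4,"dy": 0,"dz": -2.0,"ax": 0,"ay": 0,"az": 0},{"hand": 0.3,"dx": 3.4,"dy": 0,"dz": -2.0,"ax": 0,"ay": 0,"az": 0},{"hand": 0.3,"dx": 0,"dy": 0,"dz": 0,"ax": 0,"ay": 0,"az": 0}]}}

```text
time_s: 1.4
position: [0.5121, -0.0025, 0.2305]
tool_rot: [[0.856, 0.0, 0.517], [-0.517, -0.001, 0.856], [0.001, -1.0, -0.001]]
ft_force: [-0.1, 0.7, 0.3]
grip_width: 0.0255
```

```bash
cat >> h.py <<'E'
ct=np.array([.58753,-.11287]); yaw=np.radians(-4.83)
RP=np.array([[np.cos(yaw),-np.sin(yaw)],[np.sin(yaw),np.cos(yaw)]])
def W(x,y,z=.155): return np.append(ct+RP@np.array([x,y])/1000,z)
def loc(P): return (RP.T@(np.asarray(P)[:2]-ct))*1000
def delta(s,P):
    """cm shift in tool axes to bring the TCP to world P"""
    return 100*np.asarray(s['tool_rot']).T@(np.asarray(P)-np.asarray(s['position']))
def wproj(s,P):
    m=imaging.camera_model('wrist');T=np.array(m['tool_from_camera'])
    pt=np.asarray(s['tool_rot']).T@(np.asarray(P)-np.asarray(s['position']))
    pc=T[:3,:3].T@(pt-T[:3,3]);p=np.array(m['K'])@pc;return p[:2]/p[2]
def wray(s,u,v,z):
    m=imaging.camera_model('wrist');T=np.array(m['tool_from_camera']);R=np.asarray(s['tool_rot'])
    c=np.asarray(s['position'])+R@T[:3,3]; d=R@T[:3,:3]@np.linalg.inv(np.array(m['K']))@np.array([u,v,1.])
    return c+d*(z-c[2])/d[2]
E
python3 - <<'E'
from h import *
s=st(); i=imaging.get_image('wrist'); save('wrist1.png',i); np.save('wrist1.npy',i)
for c in ['red','yellow']: print(c,blobs(i,c)[1])
R=np.array([.53103,-.03316,.155]); print(wproj(s,R)); print(delta(s,[R[0],R[1],.2]))
E
```

```text
t 1.4 p [ 0.5121 -0.0025  0.2305] F [-0.15  0.71  0.28] M [-0.01  0.   -0.04] w 0.025516053851886464
red [([246, 252, 13, 12, 119], [252.5, 257.1])]
yellow []
[254.45503923 257.95525842]
[ 3.20367853  3.05900649 -1.64024275]
```

View pics/wrist1.png

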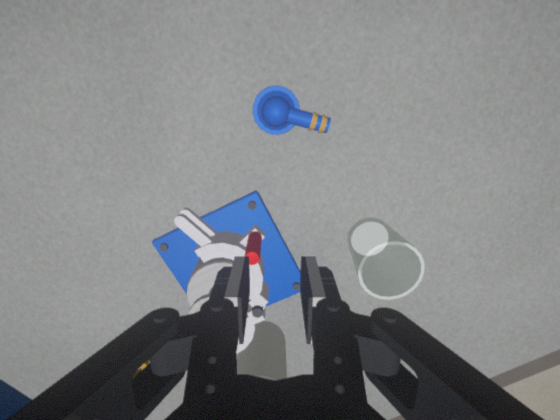

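The wrist view shows the red post top at (252,257), against a prediction of (254,258), so they agree within about 1 mm. Next I'll align over it and descend.

Request:
{"method": "jog_arm", "body": {"rows": [{"hand": 0.3,"dx": 1.6,"dy": 0,"dz": -0.8,"ax": 0,"ay": 0,"az": 0},{"hand": 0.3,"dx": 1.6,"dy": 0,"dz": -0.8,"ax": 0,"ay": 0,"az": 0},{"hand": 0.3,"dx": 0,"dy": 2.5,"dz": 0,"ax": 0,"ay": 0,"az": 0},{"hand": 0.3,"dx": 0,"dy": 2.5,"dz": 0,"ax": 0,"ay": 0,"az": 0},{"hand": 0.3,"dx": 0,"dy": 0,"dz": 0,"ax": 0,"ay": 0,"az": 0}]}}

```text
time_s: 1.87
position: [0.5265, -0.026, 0.1774]
tool_rot: [[0.859, -0.008, 0.512], [-0.512, 0.002, 0.859], [-0.008, -1.0, -0.002]]
ft_force: [-1.0, 0.4, -1.4]
grip_width: 0.0254
```

Run:
```python
from h import *
s=st(); i=imaging.get_image('wrist'); save('wrist2.png',i)
for c in ['red']: print(c,blobs(i,c)[1])
R=np.array([.53103,-.03316,.155]); print(wproj(s,R)); print(delta(s,[R[0],R[1],.130]))
```

```text
t 1.8667 p [ 0.5265 -0.026   0.1774] F [-1.01  0.35 -1.39] M [ 0.04  0.05 -0.02] w 0.0253802687017033
red [([258, 255, 18, 17, 240], [266.2, 263.3])]
[269.88779625 263.86707812]
[ 0.7934709   4.7307912  -0.37719648]
```

View pics/wrist2.png

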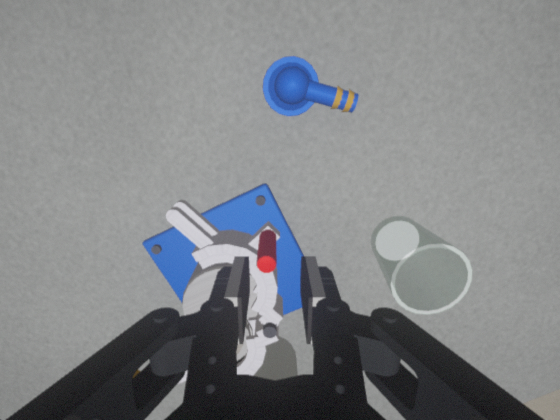

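The red post top is at (266,263) and sits between the fingers. The remaining offset is about 0.8 cm in x and -0.4 cm in z.

Request:
{"method": "jog_arm", "body": {"rows": [{"hand": 0.3,"dx": 0.7,"dy": 0,"dz": -0.4,"ax": 0,"ay": 0,"az": 0},{"hand": 0.3,"dx": 0,"dy": 0.5,"dz": 0,"ax": 0,"ay": 0,"az": 0},{"hand": 0.3,"dx": 0,"dy": 0,"dz": 0,"ax": 0,"ay": 0,"az": 0},{"hand": 0.3,"dx": 0,"dy": 0,"dz": 0,"ax": 0,"ay": 0,"az": 0},{"hand": 0.3,"dx": 0,"dy": 0,"dz": 0,"ax": 0,"ay": 0,"az": 0}]}}

```text
time_s: 2.33
position: [0.5329, -0.0342, 0.1769]
tool_rot: [[0.858, 0.001, 0.513], [-0.513, -0.0, 0.858], [0.001, -1.0, 0.0]]
ft_force: [0.2, -0.0, 0.2]
grip_width: 0.0255
```

Run:
```python
from h import *
s=st(); print(np.round(s['tool_rot'],3)); i=imaging.get_image('wrist'); save('wrist3.png',i)
m,b,l=blobs(i,'red'); print(b)
R=np.array([.53103,-.03316,.155]); print(wproj(s,R)); print(delta(s,[R[0],R[1],.130]))
s=st()
```

```text
t 2.3333 p [ 0.5329 -0.0342  0.1769] F [ 0.18 -0.02  0.15] M [ 0.01  0.   -0.03] w 0.02554422706400935
[[ 0.858  0.001  0.513]
 [-0.513 -0.     0.858]
 [ 0.001 -1.     0.   ]]
[([264, 240, 18, 17, 247], [272.6, 248.0])]
[276.42784856 248.6731926 ]
[-0.21837075  4.68576675 -0.00765587]
t 2.3833 p [ 0.5329 -0.0342  0.1768] F [-0.66  0.36 -0.31] M [0.01 0.   0.04] w 0.02567822633230529
```

View pics/wrist3.png

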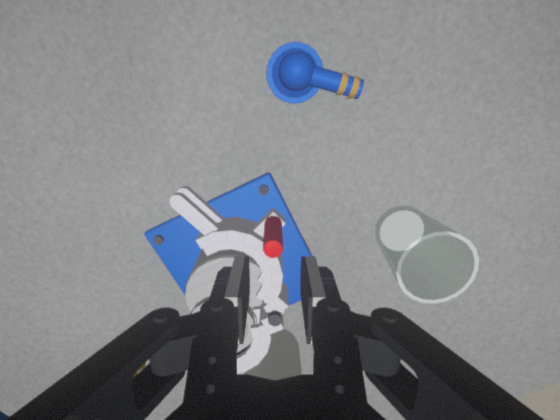

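The red post at (272,248) is centred between the fingers at columns 240 and 308. I'll descend 4.7 cm.

Request:
{"method": "jog_arm", "body": {"rows": [{"hand": 0.3,"dx": -0.2,"dy": 1.0,"dz": -0.1,"ax": 0,"ay": 0,"az": 0},{"hand": 0.3,"dx": 0,"dy": 1.3,"dz": 0,"ax": 0,"ay": 0,"az": 0},{"hand": 0.3,"dx": 0,"dy": 1.3,"dz": 0,"ax": 0,"ay": 0,"az": 0},{"hand": 0.3,"dx": 0,"dy": 1.1,"dz": 0,"ax": 0,"ay": 0,"az": 0},{"hand": 0.3,"dx": 0,"dy": 0,"dz": 0,"ax": 0,"ay": 0,"az": 0}]}}

```text
time_s: 2.8
position: [0.5297, -0.0338, 0.1277]
tool_rot: [[0.858, -0.003, 0.513], [-0.513, 0.001, 0.858], [-0.003, -1.0, -0.001]]
ft_force: [-0.7, -0.6, -0.3]
grip_width: 0.0258
```

Run:
```python
from h import *
s=st(); i=imaging.get_image('wrist'); save('wrist4.png',i)
i=imaging.get_image('scene'); save('scene4.png',cv2.resize(i[100:260,200:400],None,fx=3.6,fy=3.6))
s=st()
```

```text
t 2.8 p [ 0.5297 -0.0338  0.1277] F [-0.68 -0.6  -0.33] M [ 0.01  0.03 -0.02] w 0.025839953402823936
t 2.9 p [ 0.5307 -0.0341  0.1297] F [0.91 0.44 0.96] M [-0.07 -0.02  0.02] w 0.02573509882624388
```

View pics/wrist4.png

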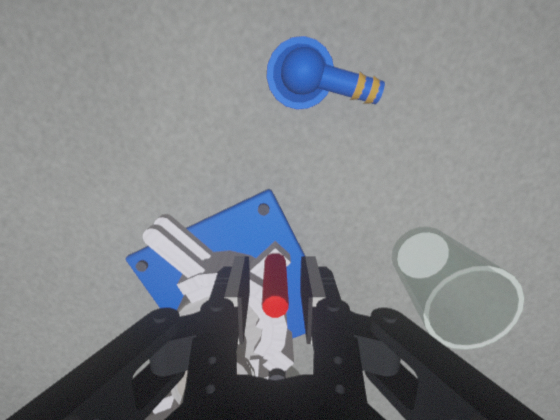

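View pics/scene4.png

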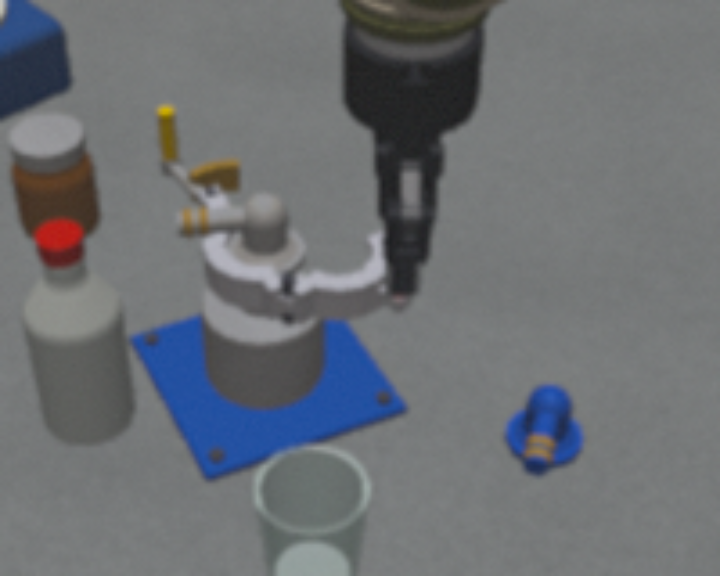

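The post stands between the pads. I'll start pushing with the trailing finger, turning with the arc.

Request:
{"method": "jog_arm", "body": {"rows": [{"hand": 0.3,"dx": 0,"dy": 0,"dz": -0.4,"ax": 0,"ay": 0,"az": 0},{"hand": 0.3,"dx": 0,"dy": 0,"dz": -0.3,"ax": 0,"ay": 0,"az": 0},{"hand": 0.3,"dx": 0.01,"dy": 0,"dz": -0.24,"ax": 0,"ay": -2,"az": 0},{"hand": 0.3,"dx": 0.01,"dy": 0,"dz": -0.24,"ax": 0,"ay": -2,"az": 0},{"hand": 0.3,"dx": 0,"dy": 0,"dz": 0,"ax": 0,"ay": 0,"az": 0}]}}

```text
time_s: 3.32
position: [0.5256, -0.0445, 0.1302]
tool_rot: [[0.893, 0.003, 0.451], [-0.451, 0.001, 0.893], [0.003, -1.0, 0.002]]
ft_force: [4.4, 2.7, -0.4]
grip_width: 0.0255
```

```bash
cat >> h.py <<'E'
def jaw(s, b=6.75):
    """jaw angle assumed from TCP (post b mm behind the TCP along the closing tangent, +z tool)"""
    R=np.asarray(s['tool_rot']); p=np.asarray(s['position'])+R@np.array([0,0,b/1000])
    v=loc(p)-[0,44]; a=np.arctan2(v[1],v[0]); th=(np.arctan2(-50,-48)-a)%(2*np.pi)
    if th>np.pi: th-=2*np.pi
    F=R.T@np.asarray(s['ft_force']); hd=np.degrees(np.arctan2(R[1,2],R[0,2]))
    want=np.degrees(a+yaw)+90-180
    print('jaw',round(th,4),'r',round(np.linalg.norm(v),2),'heading',round(hd,1),'want',round(want%360,1),'z',p[2],'Ftool',np.round(F,2)); return th
E
python3 - <<'E'
from h import *
s=st(); jaw(s); i=imaging.get_image('wrist'); save('wrist5.png',i); jaw(st())
E
```

```text
t 3.3167 p [ 0.5256 -0.0445  0.1302] F [ 4.36  2.66 -0.42] M [ 0.36 -0.58 -0.02] w 0.025489857137163348
jaw 1.1756 r 69.68 heading 63.2 want 64.0 z 0.13018166971883066 Ftool [2.7  0.43 4.34]
t 3.3667 p [ 0.5256 -0.0445  0.1302] F [ 3.46  2.99 -0.63] M [ 0.41 -0.58 -0.05] w 0.025632650923519164
jaw 1.1755 r 69.68 heading 63.1 want 64.0 z 0.1301659694656321 Ftool [1.74 0.64 4.23]
```

View pics/wrist5.png

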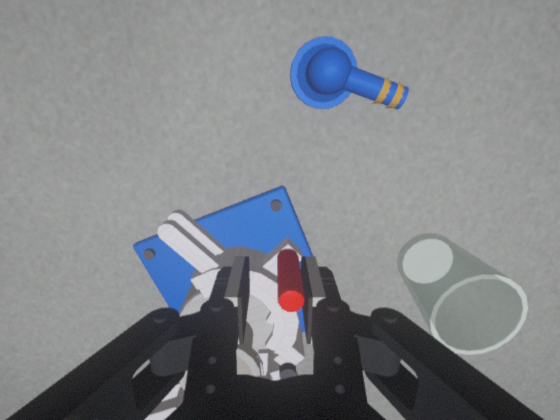

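The red post at (290,300) is now against the right-hand (trailing) pad with 4 N on it, as planned. I'll go on along the arc.

Request:
{"method": "jog_arm", "body": {"rows": [{"hand": 0.3,"dx": 0.01,"dy": 0,"dz": -0.36,"ax": 0,"ay": -3,"az": 0},{"hand": 0.3,"dx": 0.01,"dy": 0,"dz": -0.36,"ax": 0,"ay": -3,"az": 0},{"hand": 0.3,"dx": 0.01,"dy": 0,"dz": -0.36,"ax": 0,"ay": -3,"az": 0},{"hand": 0.3,"dx": 0.01,"dy": 0,"dz": -0.36,"ax": 0,"ay": -3,"az": 0},{"hand": 0.3,"dx": 0.01,"dy": 0,"dz": -0.36,"ax": 0,"ay": -3,"az": 0}]}}

```text
time_s: 3.78
position: [0.5199, -0.0611, 0.1302]
tool_rot: [[0.979, 0.004, 0.203], [-0.203, 0.001, 0.979], [0.003, -1.0, 0.002]]
ft_force: [6.1, 4.9, -0.9]
grip_width: 0.0257
```

Run:
```python
from h import *
jaw(st())
```

```text
t 3.7833 p [ 0.5199 -0.0611  0.1302] F [ 6.07  4.9  -0.9 ] M [ 0.85 -0.9  -0.  ] w 0.02566996884827752
jaw 0.926 r 71.47 heading 78.3 want 78.3 z 0.1302051376409463 Ftool [4.94 0.92 6.03]
```

Request:
{"method": "jog_arm", "body": {"rows": [{"hand": 0.3,"dx": 0.06,"dy": 0,"dz": -0.36,"ax": 0,"ay": -3,"az": 0},{"hand": 0.3,"dx": 0.06,"dy": 0,"dz": -0.36,"ax": 0,"ay": -3,"az": 0},{"hand": 0.3,"dx": 0.06,"dy": 0,"dz": -0.36,"ax": 0,"ay": -3,"az": 0},{"hand": 0.3,"dx": 0.06,"dy": 0,"dz": -0.36,"ax": 0,"ay": -3,"az": 0},{"hand": 0.3,"dx": 0.06,"dy": 0,"dz": -0.36,"ax": 0,"ay": -3,"az": 0}]}}

```text
time_s: 4.2
position: [0.5202, -0.0789, 0.1301]
tool_rot: [[0.998, 0.002, -0.057], [0.057, 0.002, 0.998], [0.002, -1.0, 0.001]]
ft_force: [1.3, 6.2, 2.2]
grip_width: 0.0256
```

Run:
```python
from h import *
jaw(st())
```

```text
t 4.2 p [ 0.5202 -0.0789  0.1301] F [1.3  6.16 2.15] M [ 1.06 -0.2  -0.  ] w 0.025603680779211557
jaw 0.6778 r 71.45 heading 93.3 want 92.5 z 0.1301230474704023 Ftool [ 1.65 -2.14  6.08]
```

Request:
{"method": "jog_arm", "body": {"rows": [{"hand": 0.3,"dx": 0.05,"dy": 0,"dz": -0.36,"ax": 0,"ay": -3,"az": 0},{"hand": 0.3,"dx": 0.05,"dy": 0,"dz": -0.36,"ax": 0,"ay": -3,"az": 0},{"hand": 0.3,"dx": 0.05,"dy": 0,"dz": -0.36,"ax": 0,"ay": -3,"az": 0},{"hand": 0.3,"dx": 0.05,"dy": 0,"dz": -0.36,"ax": 0,"ay": -3,"az": 0},{"hand": 0.3,"dx": 0.05,"dy": 0,"dz": -0.36,"ax": 0,"ay": -3,"az": 0}]}}

```text
time_s: 4.62
position: [0.525, -0.0961, 0.1301]
tool_rot: [[0.95, 0.0, -0.314], [0.314, 0.002, 0.95], [0.001, -1.0, 0.002]]
ft_force: [-1.3, 7.0, 4.6]
grip_width: 0.0256
```

Run:
```python
from h import *
jaw(st())
```

```text
t 4.6167 p [ 0.525  -0.0961  0.1301] F [-1.28  7.    4.58] M [ 1.12  0.25 -0.02] w 0.025580371207911557
jaw 0.4281 r 71.39 heading 108.3 want 106.8 z 0.13008813723012386 Ftool [ 0.98 -4.56  7.06]
```

Request:
{"method": "jog_arm", "body": {"rows": [{"hand": 0.3,"dx": 0.03,"dy": -0.02,"dz": -0.24,"ax": 0,"ay": -1.7,"az": 0},{"hand": 0.3,"dx": 0.03,"dy": -0.02,"dz": -0.24,"ax": 0,"ay": -1.7,"az": 0},{"hand": 0.3,"dx": 0.03,"dy": -0.02,"dz": -0.24,"ax": 0,"ay": -1.7,"az": 0},{"hand": 0.3,"dx": 0.03,"dy": 0,"dz": -0.24,"ax": 0,"ay": -1.7,"az": 0},{"hand": 0.3,"dx": 0,"dy": 0,"dz": 0,"ax": 0,"ay": 0,"az": 0}]}}

```text
time_s: 5.03
position: [0.5291, -0.1048, 0.1302]
tool_rot: [[0.906, -0.002, -0.423], [0.423, 0.002, 0.906], [-0.001, -1.0, 0.002]]
ft_force: [-1.8, 3.5, 0.8]
grip_width: 0.0257
```

Run:
```python
from h import *
jaw(st()); i=imaging.get_image('top'); save('top6.png',cv2.resize(i[130:310,230:500],None,fx=2.9,fy=2.9,interpolation=cv2.INTER_CUBIC)); jaw(st())
i=imaging.get_image('wrist'); save('wrist6.png',i)
jaw(st())
```

```text
t 5.0333 p [ 0.5291 -0.1048  0.1302] F [-1.81  3.49  0.82] M [0.67 0.37 0.  ] w 0.025662061000881697
jaw 0.2934 r 71.48 heading 115.0 want 114.5 z 0.1301795271061815 Ftool [-0.17 -0.81  3.93]
t 5.0833 p [ 0.529  -0.1048  0.1302] F [-3.06  3.18  0.82] M [0.63 0.41 0.06] w 0.025335582115585446
jaw 0.2934 r 71.49 heading 115.0 want 114.5 z 0.13018533575715782 Ftool [-1.43 -0.81  4.18]
t 5.1333 p [ 0.5291 -0.1048  0.1302] F [-2.99  4.25  0.53] M [0.7  0.5  0.05] w 0.025262504285703657
jaw 0.293 r 71.48 heading 114.9 want 114.6 z 0.13017021605098622 Ftool [-0.92 -0.52  5.12]
```

View pics/top6.png

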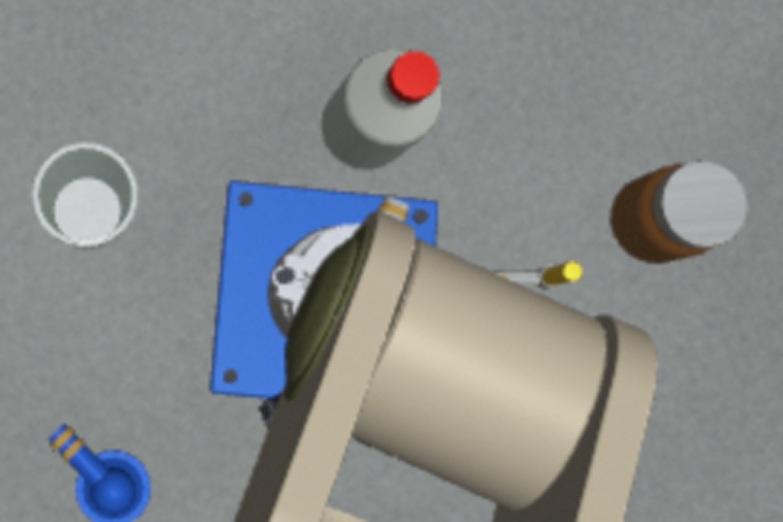

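View pics/wrist6.png

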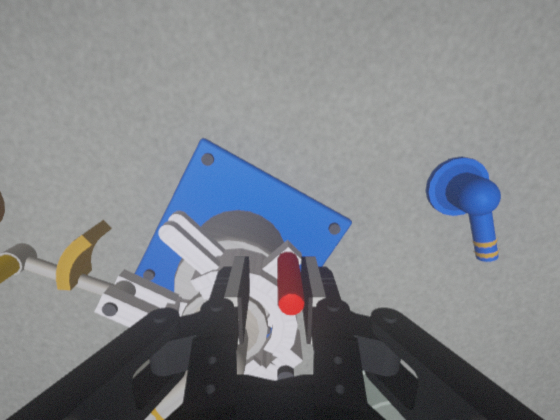

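Request:
{"method": "jog_arm", "body": {"rows": [{"hand": 0.3,"dx": 0.02,"dy": 0,"dz": -0.2,"ax": 0,"ay": -1.6,"az": 0},{"hand": 0.3,"dx": 0.02,"dy": 0,"dz": -0.2,"ax": 0,"ay": -1.6,"az": 0},{"hand": 0.3,"dx": 0.02,"dy": 0,"dz": -0.2,"ax": 0,"ay": -1.6,"az": 0},{"hand": 0.3,"dx": 0.02,"dy": 0,"dz": -0.15,"ax": 0,"ay": -1.2,"az": 0},{"hand": 0.3,"dx": 0.02,"dy": 0,"dz": -0.1,"ax": 0,"ay": -0.8,"az": 0}]}}

```text
time_s: 5.55
position: [0.5337, -0.1118, 0.1301]
tool_rot: [[0.85, -0.002, -0.527], [0.527, 0.001, 0.85], [-0.001, -1.0, 0.002]]
ft_force: [-4.6, 4.7, 2.0]
grip_width: 0.0257
```

Run:
```python
from h import *
jaw(st())
```

```text
t 5.55 p [ 0.5337 -0.1118  0.1301] F [-4.58  4.7   1.97] M [0.82 0.72 0.01] w 0.025716541697416474
jaw 0.1761 r 71.45 heading 121.8 want 121.3 z 0.13016169719656445 Ftool [-1.42 -1.95  6.41]
```

Request:
{"method": "jog_arm", "body": {"rows": [{"hand": 0.3,"dx": 0.01,"dy": 0,"dz": -0.1,"ax": 0,"ay": -0.8,"az": 0},{"hand": 0.3,"dx": 0.01,"dy": 0,"dz": -0.1,"ax": 0,"ay": -0.8,"az": 0},{"hand": 0.3,"dx": 0.01,"dy": 0,"dz": -0.1,"ax": 0,"ay": -0.8,"az": 0},{"hand": 0.3,"dx": 0.01,"dy": 0,"dz": -0.1,"ax": 0,"ay": -0.8,"az": 0},{"hand": 0.3,"dx": 0.01,"dy": 0,"dz": -0.05,"ax": 0,"ay": -0.4,"az": 0}]}}

```text
time_s: 5.97
position: [0.5365, -0.1154, 0.1301]
tool_rot: [[0.815, -0.002, -0.579], [0.579, 0.001, 0.815], [-0.001, -1.0, 0.002]]
ft_force: [-4.6, 4.0, 3.2]
grip_width: 0.0253
```

Run:
```python
from h import *
jaw(st())
```

```text
t 5.9667 p [ 0.5365 -0.1154  0.1301] F [-4.57  4.03  3.16] M [0.79 0.78 0.03] w 0.025339155867683878
jaw 0.1136 r 71.47 heading 125.4 want 124.8 z 0.13014672588704698 Ftool [-1.4  -3.15  5.94]
```

Request:
{"method": "jog_arm", "body": {"rows": [{"hand": 0.3,"dx": 0,"dy": -0.02,"dz": -0.05,"ax": 0,"ay": -0.4,"az": 0},{"hand": 0.3,"dx": 0,"dy": 0,"dz": -0.05,"ax": 0,"ay": -0.4,"az": 0},{"hand": 0.3,"dx": 0,"dy": 0,"dz": -0.05,"ax": 0,"ay": -0.4,"az": 0},{"hand": 0.3,"dx": 0,"dy": 0,"dz": -0.05,"ax": 0,"ay": -0.4,"az": 0},{"hand": 0.3,"dx": 0,"dy": 0,"dz": -0.03,"ax": 0,"ay": -0.3,"az": 0}]}}

```text
time_s: 6.38
position: [0.5379, -0.117, 0.1301]
tool_rot: [[0.796, -0.002, -0.605], [0.605, 0.002, 0.796], [-0.001, -1.0, 0.003]]
ft_force: [-2.8, 5.4, 1.6]
grip_width: 0.0255
```

Run:
```python
from h import *
jaw(st())
```

```text
t 6.3833 p [ 0.5379 -0.117   0.1301] F [-2.79  5.42  1.58] M [ 0.83  0.54 -0.04] w 0.02548133334168346
jaw 0.0829 r 71.48 heading 127.3 want 126.6 z 0.13016393639005552 Ftool [ 1.06 -1.56  6.01]
```

Request:
{"method": "jog_arm", "body": {"rows": [{"hand": 0.3,"dx": 0,"dy": 0,"dz": -0.04,"ax": 0,"ay": -0.3,"az": 0},{"hand": 0.3,"dx": 0,"dy": 0,"dz": -0.04,"ax": 0,"ay": -0.3,"az": 0},{"hand": 0.3,"dx": 0,"dy": 0,"dz": -0.04,"ax": 0,"ay": -0.3,"az": 0},{"hand": 0.3,"dx": 0,"dy": 0,"dz": -0.04,"ax": 0,"ay": -0.3,"az": 0},{"hand": 0.3,"dx": 0,"dy": 0,"dz": -0.02,"ax": 0,"ay": -0.2,"az": 0}]}}

```text
time_s: 6.8
position: [0.539, -0.1181, 0.1301]
tool_rot: [[0.781, -0.002, -0.625], [0.625, 0.002, 0.781], [-0.0, -1.0, 0.003]]
ft_force: [-3.8, 6.8, 0.8]
grip_width: 0.0254
```

Run:
```python
from h import *
jaw(st())
```

```text
t 6.8 p [ 0.539  -0.1181  0.1301] F [-3.76  6.82  0.81] M [ 1.07  0.58 -0.  ] w 0.025351856715207993
jaw 0.0615 r 71.49 heading 128.7 want 127.8 z 0.13016263491811525 Ftool [ 1.33 -0.78  7.68]
```

Request:
{"method": "jog_arm", "body": {"rows": [{"hand": 0.3,"dx": 0,"dy": 0,"dz": -0.03,"ax": 0,"ay": -0.2,"az": 0},{"hand": 0.3,"dx": 0,"dy": 0,"dz": -0.03,"ax": 0,"ay": -0.2,"az": 0},{"hand": 0.3,"dx": 0,"dy": 0,"dz": -0.02,"ax": 0,"ay": -0.2,"az": 0},{"hand": 0.3,"dx": 0,"dy": 0,"dz": -0.02,"ax": 0,"ay": -0.2,"az": 0},{"hand": 0.3,"dx": 0,"dy": 0,"dz": -0.01,"ax": 0,"ay": 0,"az": 0}]}}

```text
time_s: 7.22
position: [0.5397, -0.1189, 0.1302]
tool_rot: [[0.772, -0.002, -0.635], [0.635, 0.002, 0.772], [-0.0, -1.0, 0.003]]
ft_force: [-2.8, 7.6, 1.7]
grip_width: 0.0258
```

Run:
```python
from h import *
jaw(st())
```

```text
t 7.2167 p [ 0.5397 -0.1189  0.1302] F [-2.81  7.64  1.67] M [ 1.19  0.53 -0.02] w 0.025838140407815926
jaw 0.0469 r 71.51 heading 129.5 want 128.7 z 0.1301741632543842 Ftool [ 2.68 -1.65  7.69]
```

Request:
{"method": "jog_arm", "body": {"rows": [{"hand": 0.3,"dx": 0,"dy": 0,"dz": -0.03,"ax": 0,"ay": -0.1,"az": 0},{"hand": 0.3,"dx": 0.01,"dy": 0,"dz": -0.03,"ax": 0,"ay": -0.1,"az": 0},{"hand": 0.3,"dx": 0.01,"dy": 0,"dz": -0.02,"ax": 0,"ay": -0.1,"az": 0},{"hand": 0.3,"dx": 0.01,"dy": 0,"dz": -0.02,"ax": 0,"ay": -0.1,"az": 0},{"hand": 0.3,"dx": 0,"dy": 0,"dz": -0.01,"ax": 0,"ay": 0,"az": 0}]}}

```text
time_s: 7.63
position: [0.5404, -0.1197, 0.1302]
tool_rot: [[0.768, -0.003, -0.641], [0.641, 0.002, 0.768], [-0.001, -1.0, 0.003]]
ft_force: [-4.5, 5.7, 2.3]
grip_width: 0.0256
```

Run:
```python
from h import *
jaw(st())
```

```text
t 7.6333 p [ 0.5404 -0.1197  0.1302] F [-4.47  5.74  2.26] M [1.05 0.74 0.07] w 0.025558257109273407
jaw 0.0323 r 71.51 heading 129.9 want 129.5 z 0.1301985679146226 Ftool [ 0.24 -2.24  7.28]
```

Request:
{"method": "jog_arm", "body": {"rows": [{"hand": 0.3,"dx": 0,"dy": 0,"dz": -0.03,"ax": 0,"ay": -0.1,"az": 0},{"hand": 0.3,"dx": 0,"dy": 0,"dz": -0.03,"ax": 0,"ay": -0.1,"az": 0},{"hand": 0.3,"dx": 0,"dy": 0,"dz": -0.02,"ax": 0,"ay": -0.1,"az": 0},{"hand": 0.3,"dx": 0,"dy": 0,"dz": -0.02,"ax": 0,"ay": -0.1,"az": 0},{"hand": 0.3,"dx": 0,"dy": 0,"dz": -0.01,"ax": 0,"ay": 0,"az": 0}]}}

```text
time_s: 8.05
position: [0.5411, -0.1205, 0.1301]
tool_rot: [[0.763, -0.003, -0.646], [0.646, 0.002, 0.763], [-0.001, -1.0, 0.003]]
ft_force: [-4.5, 6.6, 2.1]
grip_width: 0.0256
```

Run:
```python
from h import *
jaw(st())
```

```text
t 8.05 p [ 0.5411 -0.1205  0.1301] F [-4.52  6.62  2.14] M [0.99 0.75 0.03] w 0.025605802552602024
jaw 0.0169 r 71.56 heading 130.3 want 130.4 z 0.13015007878860632 Ftool [ 0.83 -2.11  7.98]
```

Request:
{"method": "jog_arm", "body": {"rows": [{"hand": 0.3,"dx": 0,"dy": 0,"dz": -0.03,"ax": 0,"ay": -0.2,"az": 0},{"hand": 0.3,"dx": 0,"dy": 0,"dz": -0.02,"ax": 0,"ay": -0.2,"az": 0},{"hand": 0.3,"dx": 0,"dy": 0,"dz": -0.02,"ax": 0,"ay": -0.1,"az": 0},{"hand": 0.3,"dx": 0,"dy": 0,"dz": -0.01,"ax": 0,"ay": -0.1,"az": 0},{"hand": 0.3,"dx": 0,"dy": 0,"dz": -0.01,"ax": 0,"ay": 0,"az": 0}]}}

```text
time_s: 8.47
position: [0.5417, -0.1212, 0.1302]
tool_rot: [[0.756, -0.003, -0.654], [0.654, 0.002, 0.756], [-0.001, -1.0, 0.003]]
ft_force: [-5.3, 6.0, 1.7]
grip_width: 0.0256
```

Run:
```python
from h import *
jaw(st())
```

```text
t 8.4667 p [ 0.5417 -0.1212  0.1302] F [-5.33  5.96  1.65] M [0.98 0.72 0.03] w 0.025604128447974505
jaw 0.0042 r 71.57 heading 130.8 want 131.1 z 0.13018190375888014 Ftool [-0.13 -1.62  8.  ]
```

Request:
{"method": "jog_arm", "body": {"rows": [{"hand": 0.3,"dx": 0,"dy": 0,"dz": -0.03,"ax": 0,"ay": -0.2,"az": 0},{"hand": 0.3,"dx": 0,"dy": 0,"dz": -0.02,"ax": 0,"ay": -0.2,"az": 0},{"hand": 0.3,"dx": 0,"dy": 0,"dz": -0.02,"ax": 0,"ay": -0.1,"az": 0},{"hand": 0.3,"dx": 0,"dy": 0,"dz": -0.01,"ax": 0,"ay": -0.1,"az": 0},{"hand": 0.3,"dx": 0,"dy": 0,"dz": -0.01,"ax": 0,"ay": 0,"az": 0}]}}

```text
time_s: 8.88
position: [0.5423, -0.1218, 0.1301]
tool_rot: [[0.75, -0.003, -0.662], [0.662, 0.002, 0.75], [-0.0, -1.0, 0.004]]
ft_force: [-4.7, 6.4, 2.7]
grip_width: 0.0258
```

Run:
```python
from h import *
jaw(st())
```

```text
t 8.8833 p [ 0.5423 -0.1218  0.1301] F [-4.72  6.44  2.68] M [ 1.05  0.68 -0.01] w 0.025772044561060258
jaw -0.0081 r 71.61 heading 131.4 want 131.8 z 0.1301556314833987 Ftool [ 0.72 -2.65  7.96]
```

Request:
{"method": "jog_arm", "body": {"rows": [{"hand": 0.3,"dx": 0,"dy": 0,"dz": -0.03,"ax": 0,"ay": -0.2,"az": 0},{"hand": 0.3,"dx": 0,"dy": 0,"dz": -0.02,"ax": 0,"ay": -0.2,"az": 0},{"hand": 0.3,"dx": 0,"dy": 0,"dz": -0.02,"ax": 0,"ay": -0.1,"az": 0},{"hand": 0.3,"dx": 0,"dy": 0,"dz": -0.01,"ax": 0,"ay": -0.1,"az": 0},{"hand": 0.3,"dx": 0,"dy": 0,"dz": -0.01,"ax": 0,"ay": 0,"az": 0}]}}

```text
time_s: 9.3
position: [0.543, -0.1224, 0.1301]
tool_rot: [[0.743, -0.002, -0.67], [0.67, 0.002, 0.743], [-0.0, -1.0, 0.003]]
ft_force: [-4.0, 7.1, 1.5]
grip_width: 0.0258
```

Run:
```python
from h import *
jaw(st())
```

```text
t 9.3 p [ 0.543  -0.1224  0.1301] F [-3.97  7.06  1.46] M [1.1  0.64 0.02] w 0.025754779901078762
jaw -0.0207 r 71.62 heading 132.1 want 132.5 z 0.13016668025004444 Ftool [ 1.78 -1.43  7.9 ]
```

Request:
{"method": "jog_arm", "body": {"rows": [{"hand": 0.3,"dx": 0,"dy": 0,"dz": -0.03,"ax": 0,"ay": -0.2,"az": 0},{"hand": 0.3,"dx": 0,"dy": 0,"dz": -0.02,"ax": 0,"ay": -0.2,"az": 0},{"hand": 0.3,"dx": 0,"dy": 0,"dz": -0.02,"ax": 0,"ay": -0.1,"az": 0},{"hand": 0.3,"dx": 0,"dy": 0,"dz": -0.01,"ax": 0,"ay": -0.1,"az": 0},{"hand": 0.3,"dx": 0,"dy": 0,"dz": -0.01,"ax": 0,"ay": 0,"az": 0}]}}

```text
time_s: 9.72
position: [0.5434, -0.1229, 0.1301]
tool_rot: [[0.735, -0.003, -0.678], [0.678, 0.003, 0.735], [-0.0, -1.0, 0.004]]
ft_force: [-5.4, 7.7, 2.9]
grip_width: 0.0259
```

Run:
```python
from h import *
jaw(st())
```

```text
t 9.7167 p [ 0.5434 -0.1229  0.1301] F [-5.36  7.75  2.87] M [1.34 0.8  0.02] w 0.025864862572063704
jaw -0.0294 r 71.63 heading 132.7 want 133.0 z 0.13014302284857185 Ftool [ 1.31 -2.83  9.34]
```

The force begins to climb (9.3 N, and the jaw moves less than commanded). I'll take finer steps.

Request:
{"method": "jog_arm", "body": {"rows": [{"hand": 0.3,"dx": 0,"dy": 0,"dz": -0.02,"ax": 0,"ay": -0.1,"az": 0},{"hand": 0.3,"dx": 0,"dy": 0,"dz": -0.02,"ax": 0,"ay": -0.1,"az": 0},{"hand": 0.3,"dx": 0,"dy": 0,"dz": -0.01,"ax": 0,"ay": 0,"az": 0},{"hand": 0.3,"dx": 0,"dy": 0,"dz": 0,"ax": 0,"ay": 0,"az": 0},{"hand": 0.3,"dx": 0,"dy": 0,"dz": 0,"ax": 0,"ay": 0,"az": 0}]}}

```text
time_s: 10.13
position: [0.5436, -0.123, 0.1301]
tool_rot: [[0.733, -0.003, -0.68], [0.68, 0.003, 0.733], [-0.0, -1.0, 0.005]]
ft_force: [-5.6, 9.6, 2.9]
grip_width: 0.0258
```

Run:
```python
from h import *
jaw(st())
```

```text
t 10.1333 p [ 0.5436 -0.123   0.1301] F [-5.6   9.57  2.87] M [1.41 0.89 0.02] w 0.025810372348629342
jaw -0.0316 r 71.64 heading 132.9 want 133.1 z 0.13014096591472907 Ftool [ 2.41 -2.82 10.84]
```

Request:
{"method": "jog_arm", "body": {"rows": [{"hand": 0.3,"dx": 0,"dy": 0,"dz": -0.02,"ax": 0,"ay": 0,"az": 0},{"hand": 0.3,"dx": 0,"dy": 0,"dz": -0.02,"ax": 0,"ay": 0,"az": 0},{"hand": 0.3,"dx": 0,"dy": 0,"dz": 0,"ax": 0,"ay": 0,"az": 0},{"hand": 0.3,"dx": 0,"dy": 0,"dz": 0,"ax": 0,"ay": 0,"az": 0},{"hand": 0.3,"dx": 0,"dy": 0,"dz": 0,"ax": 0,"ay": 0,"az": 0}]}}

```text
time_s: 10.55
position: [0.5436, -0.123, 0.1301]
tool_rot: [[0.733, -0.004, -0.68], [0.68, 0.004, 0.733], [-0.0, -1.0, 0.005]]
ft_force: [-6.6, 10.7, 3.4]
grip_width: 0.0258
```

Run:
```python
from h import *
jaw(st())
for k in range(3):
    i=imaging.get_image('wrist'); jaw(st())
save('wrist7.png',i)
```

```text
t 10.55 p [ 0.5436 -0.123   0.1301] F [-6.56 10.68  3.39] M [1.72 1.02 0.01] w 0.02577373703186923
jaw -0.0331 r 71.63 heading 132.9 want 133.2 z 0.13011680947581036 Ftool [ 2.45 -3.32 12.31]
t 10.6 p [ 0.5436 -0.1231  0.1301] F [-5.23  9.2   2.87] M [1.61 0.99 0.01] w 0.025751816954339726
jaw -0.0331 r 71.66 heading 132.9 want 133.2 z 0.13010568688752353 Ftool [ 2.42 -2.82 10.32]
t 10.65 p [ 0.5436 -0.1231  0.1301] F [-6.66  9.35  2.81] M [ 1.58  1.05 -0.  ] w 0.025665410379127115
jaw -0.033 r 71.66 heading 132.9 want 133.2 z 0.13010203202445167 Ftool [ 1.47 -2.75 11.4 ]
t 10.7 p [ 0.5436 -0.1231  0.1301] F [-6.71 10.    3.28] M [ 1.59  0.98 -0.03] w 0.02590947808590598
jaw -0.0329 r 71.66 heading 132.9 want 133.2 z 0.13009486866598816 Ftool [ 1.88 -3.22 11.91]
```

Request:
{"method": "jog_arm", "body": {"rows": [{"hand": 0.3,"dx": 0,"dy": 0,"dz": -0.02,"ax": 0,"ay": 0,"az": 0},{"hand": 0.3,"dx": 0,"dy": 0,"dz": -0.02,"ax": 0,"ay": 0,"az": 0},{"hand": 0.3,"dx": 0,"dy": 0,"dz": 0,"ax": 0,"ay": 0,"az": 0},{"hand": 0.3,"dx": 0,"dy": 0,"dz": 0,"ax": 0,"ay": 0,"az": 0},{"hand": 0.3,"dx": 0,"dy": 0,"dz": 0,"ax": 0,"ay": 0,"az": 0}]}}

```text
time_s: 11.12
position: [0.5437, -0.1232, 0.1301]
tool_rot: [[0.733, -0.004, -0.68], [0.68, 0.004, 0.733], [-0.0, -1.0, 0.006]]
ft_force: [-6.6, 10.1, 4.2]
grip_width: 0.0254
```

Run:
```python
from h import *
jaw(st())
for k in range(4):
    i=imaging.get_image('wrist'); jaw(st())
save('wrist7.png',i)
```

```text
t 11.1167 p [ 0.5437 -0.1232  0.1301] F [-6.6  10.11  4.23] M [1.78 1.22 0.01] w 0.025385415704071865
jaw -0.0346 r 71.67 heading 132.9 want 133.3 z 0.1301288341330804 Ftool [ 2.04 -4.16 11.93]
t 11.1667 p [ 0.5437 -0.1231  0.1301] F [-6.83 10.22  3.79] M [ 1.77  1.17 -0.07] w 0.02550286189552283
jaw -0.0349 r 71.65 heading 132.9 want 133.3 z 0.13009915549198606 Ftool [ 1.95 -3.71 12.16]
t 11.2167 p [ 0.5437 -0.1231  0.1301] F [-6.66 11.65  4.09] M [ 1.74  1.18 -0.02] w 0.025864708554347113
jaw -0.0343 r 71.65 heading 132.9 want 133.3 z 0.13009560547175875 Ftool [ 3.05 -4.01 13.09]
t 11.2667 p [ 0.5437 -0.1232  0.1301] F [-6.42 11.82  3.89] M [1.74 1.18 0.01] w 0.02549253756721051
jaw -0.0349 r 71.66 heading 132.9 want 133.3 z 0.13012343959706754 Ftool [ 3.33 -3.81 13.06]
t 11.3167 p [ 0.5437 -0.1231  0.1301] F [-6.45 10.65  4.49] M [1.75 1.21 0.03] w 0.025783649629349013
jaw -0.0346 r 71.65 heading 132.9 want 133.3 z 0.1301014773062734 Ftool [ 2.52 -4.42 12.23]
```

View pics/wrist7.png

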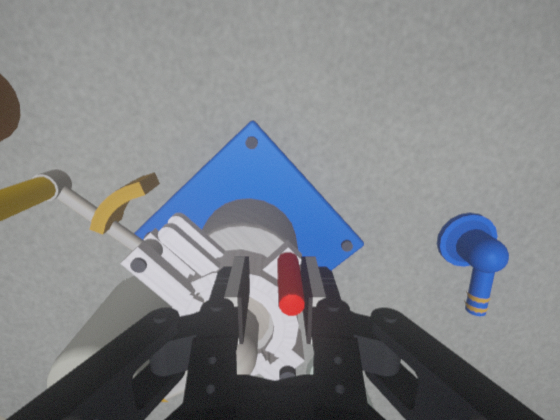

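The red post at (290,300) bears on the trailing pad with a mean of 12.5 N on z (about 13 N from the moment), so the ring is snug. I'll back off to mid-gap and lift.

Request:
{"method": "jog_arm", "body": {"rows": [{"hand": 0.3,"dx": 0,"dy": 0,"dz": 0.1,"ax": 0,"ay": 0,"az": 0},{"hand": 0.3,"dx": 0,"dy": 0,"dz": 0.2,"ax": 0,"ay": 0,"az": 0},{"hand": 0.3,"dx": 0,"dy": 0,"dz": 0.3,"ax": 0,"ay": 0,"az": 0},{"hand": 0.3,"dx": 0,"dy": 0,"dz": 0.2,"ax": 0,"ay": 0,"az": 0},{"hand": 0.3,"dx": 0,"dy": 0,"dz": 0,"ax": 0,"ay": 0,"az": 0}]}}

```text
time_s: 11.73
position: [0.54, -0.1194, 0.1304]
tool_rot: [[0.733, 0.0, -0.68], [0.68, -0.0, 0.733], [-0.0, -1.0, -0.001]]
ft_force: [0.6, 0.6, -0.4]
grip_width: 0.0256
```

Run:
```python
from h import *
jaw(st())
i=imaging.get_image('wrist'); jaw(st())
save('wrist8.png',i)
```

```text
t 11.7333 p [ 0.54   -0.1194  0.1304] F [ 0.62  0.59 -0.39] M [-0.01 -0.07 -0.05] w 0.025597059363436262
jaw 0.0385 r 71.96 heading 132.8 want 129.1 z 0.130382741933799 Ftool [0.86 0.39 0.01]
t 11.7833 p [ 0.5402 -0.1195  0.1303] F [ 0.56 -0.11  0.39] M [-0.01 -0.05 -0.02] w 0.025377878819246726
jaw 0.0357 r 71.93 heading 132.8 want 129.3 z 0.13033454172087988 Ftool [ 0.33 -0.39 -0.46]
```

View pics/wrist8.png

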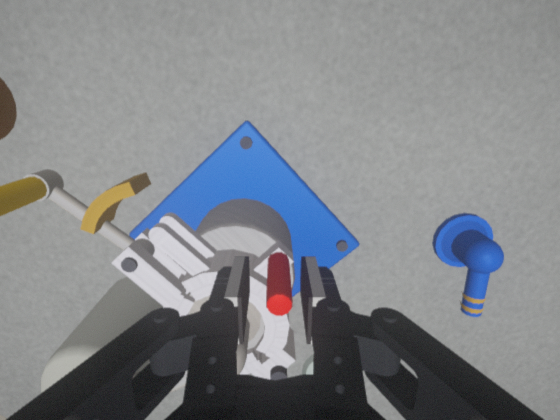

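The post at (279,290) stands clear of both pads, the force is zero, and the ring has stayed put. I'll lift and turn for the latch.

Request:
{"method": "jog_arm", "body": {"rows": [{"hand": 0.3,"dx": 0,"dy": -2,"dz": 0,"ax": 0,"ay": 0,"az": 0},{"hand": 0.3,"dx": 0,"dy": -2.5,"dz": 0,"ax": 0,"ay": 0,"az": 0},{"hand": 0.3,"dx": 0,"dy": -2.5,"dz": 0,"ax": 0,"ay": 0,"az": 0},{"hand": 0.3,"dx": 0,"dy": -1,"dz": 0,"ax": 0,"ay": 7,"az": 0},{"hand": 0.3,"dx": 0,"dy": 0,"dz": 0,"ax": 0,"ay": 7,"az": 0}]}}

```text
time_s: 12.2
position: [0.5412, -0.12, 0.2131]
tool_rot: [[0.879, 0.005, -0.477], [0.477, -0.003, 0.879], [0.003, -1.0, -0.005]]
ft_force: [0.1, -0.1, -0.4]
grip_width: 0.0259
```

Request:
{"method": "jog_arm", "body": {"rows": [{"hand": 0.3,"dx": 0,"dy": 0,"dz": 0,"ax": 0,"ay": 7,"az": 0},{"hand": 0.3,"dx": 0,"dy": 0,"dz": 0,"ax": 0,"ay": 7,"az": 0},{"hand": 0.3,"dx": 0,"dy": 0,"dz": 0,"ax": 0,"ay": 7,"az": 0},{"hand": 0.3,"dx": 0,"dy": 0,"dz": 0,"ax": 0,"ay": 7,"az": 0},{"hand": 0.3,"dx": 0,"dy": 0,"dz": 0,"ax": 0,"ay": 7,"az": 0}]}}

```text
time_s: 12.62
position: [0.5402, -0.1196, 0.2102]
tool_rot: [[0.994, 0.0, 0.114], [-0.114, -0.0, 0.994], [0.0, -1.0, -0.0]]
ft_force: [0.6, -0.7, -0.4]
grip_width: 0.0252
```

Request:
{"method": "jog_arm", "body": {"rows": [{"hand": 0.3,"dx": 0,"dy": 0,"dz": 0,"ax": 0,"ay": 7,"az": 0},{"hand": 0.3,"dx": 0,"dy": 0,"dz": 0,"ax": 0,"ay": 7,"az": 0},{"hand": 0.3,"dx": 0,"dy": 0,"dz": 0,"ax": 0,"ay": 7,"az": 0},{"hand": 0.3,"dx": 0,"dy": 0,"dz": 0,"ax": 0,"ay": 7,"az": 0},{"hand": 0.3,"dx": 0,"dy": 0,"dz": 0,"ax": 0,"ay": 7,"az": 0}]}}

```text
time_s: 13.03
position: [0.5402, -0.1196, 0.2102]
tool_rot: [[0.749, 0.0, 0.663], [-0.663, -0.0, 0.749], [0.0, -1.0, -0.0]]
ft_force: [0.3, 0.5, -0.3]
grip_width: 0.0252
```

Request:
{"method": "jog_arm", "body": {"rows": [{"hand": 0.3,"dx": 0,"dy": 0,"dz": 0,"ax": 0,"ay": 7,"az": 0},{"hand": 0.3,"dx": 0,"dy": 0,"dz": 0,"ax": 0,"ay": 7,"az": 0},{"hand": 0.3,"dx": 0,"dy": 0,"dz": 0,"ax": 0,"ay": 7,"az": 0},{"hand": 0.3,"dx": 0,"dy": 0,"dz": 0,"ax": 0,"ay": 7,"az": 0},{"hand": 0.3,"dx": 0,"dy": 0,"dz": 0,"ax": 0,"ay": 7,"az": 0}]}}

```text
time_s: 13.45
position: [0.5402, -0.1196, 0.2102]
tool_rot: [[0.233, 0.0, 0.972], [-0.972, -0.0, 0.233], [0.0, -1.0, 0.0]]
ft_force: [-0.1, 1.0, -0.2]
grip_width: 0.0256
```

Run:
```python
from h import *
s=st();R=np.asarray(s['tool_rot']); print('heading',np.degrees(np.arctan2(R[1,2],R[0,2])),np.round(s['q'],1))
i=imaging.get_image('top'); save('top9.png',cv2.resize(i[130:310,230:500],None,fx=2.9,fy=2.9,interpolation=cv2.INTER_CUBIC))
print(blobs(i,'yellow')[1],blobs(i,'red')[1])
print(delta(s,[.59322,-.23436,.20]))
```

```text
t 13.45 p [ 0.5402 -0.1196  0.2102] F [-0.14  1.02 -0.24] M [ 0.05  0.02 -0.02] w 0.0255794425539095
heading 13.478416325070809 [-24.7  23.   76.   -0.   81.  -38.2]
[] [([364, 148, 17, 17, 221], [372.3, 155.8])]
[12.39245774  1.0282666   2.47774859]
```

View pics/top9.png

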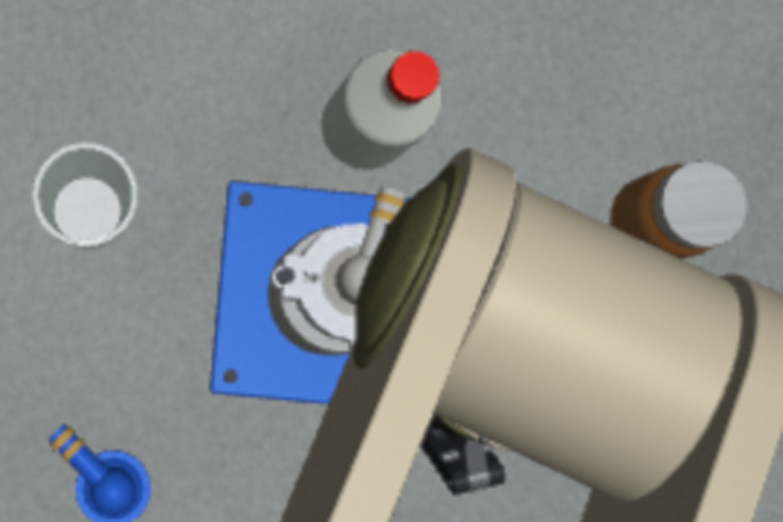

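Bystanders are unmoved, and the elbow sits in the ring with its nozzle tip at (387,203). Now I'll move over the yellow post.

Request:
{"method": "jog_arm", "body": {"rows": [{"hand": 0.3,"dx": 4.0,"dy": 0,"dz": 0.8,"ax": 0,"ay": 0,"az": 0},{"hand": 0.3,"dx": 4.0,"dy": 0,"dz": 0.8,"ax": 0,"ay": 0,"az": 0},{"hand": 0.3,"dx": 4.0,"dy": 0.8,"dz": 0.8,"ax": 0,"ay": 0,"az": 0},{"hand": 0.3,"dx": 0.4,"dy": 0,"dz": 0.1,"ax": 0,"ay": 6,"az": 0},{"hand": 0.3,"dx": 0,"dy": 0,"dz": 0,"ax": 0,"ay": 5.5,"az": 0}]}}

```text
time_s: 13.92
position: [0.5944, -0.2365, 0.2005]
tool_rot: [[0.036, -0.001, 0.999], [-0.999, 0.0, 0.036], [-0.0, -1.0, -0.001]]
ft_force: [-0.7, -0.2, -1.2]
grip_width: 0.0259
```

Run:
```python
from h import *
i=imaging.get_image('wrist')
s=st();R=np.asarray(s['tool_rot']); print('heading',np.degrees(np.arctan2(R[1,2],R[0,2])))
i=imaging.get_image('wrist'); save('wrist10.png',i); print(blobs(i,'yellow')[1])
Y=np.array([.59322,-.23436,.155]); print(wproj(s,Y),delta(s,[Y[0],Y[1],.13]))
```

```text
t 13.9667 p [ 0.5942 -0.2353  0.2011] F [ 0.43 -0.32 -0.66] M [0.   0.02 0.01] w 0.025918282474309745
heading 1.813836547600066
[([265, 226, 17, 16, 216], [273.2, 233.5])]
[274.47357199 232.04092331] [-0.09323334  7.113167   -0.0850329 ]
```

View pics/wrist10.png

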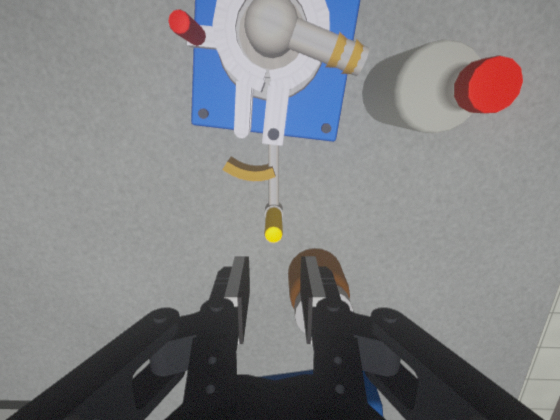

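The yellow post is at (273,233) against a prediction of (274,232), midway between the pads. The ring is shut with its prongs at about (242,130), and the hook at (250,170) is clear. I'll descend.

Request:
{"method": "jog_arm", "body": {"rows": [{"hand": 0.3,"dx": -0.1,"dy": 2.0,"dz": -0.1,"ax": 0,"ay": 0,"az": 0},{"hand": 0.3,"dx": 0,"dy": 2.0,"dz": 0,"ax": 0,"ay": 0,"az": 0},{"hand": 0.3,"dx": 0,"dy": 2.0,"dz": 0,"ax": 0,"ay": 0,"az": 0},{"hand": 0.3,"dx": 0,"dy": 1.1,"dz": 0,"ax": 0,"ay": 0,"az": 0},{"hand": 0.3,"dx": 0,"dy": 0,"dz": 0,"ax": 0,"ay": 0,"az": 0}]}}

```text
time_s: 14.43
position: [0.5921, -0.232, 0.129]
tool_rot: [[0.044, -0.004, 0.999], [-0.999, 0.002, 0.044], [-0.002, -1.0, -0.004]]
ft_force: [-0.0, -0.2, 0.2]
grip_width: 0.0254
```

```bash
cat >> h.py <<'E'
def latch(s,b=6.75):
    R=np.asarray(s['tool_rot']); p=np.asarray(s['position'])+R@np.array([0,0,b/1000])
    v=loc(p)-[9,-62]; a=np.arctan2(-v[1],-v[0]); F=R.T@np.asarray(s['ft_force'])
    d=np.array([-np.sin(a),np.cos(a)]); d=RP@d
    hd=np.degrees(np.arctan2(R[1,2],R[0,2])); want=np.degrees(np.arctan2(-d[1],-d[0]))
    print('latch',round(a,4),'r',round(np.linalg.norm(v),2),'heading',round(hd,1),'want',round(want,1),'z',round(p[2],4),'Ftool',np.round(F,2),'M',np.round(R.T@np.asarray(s['wrist_torque']),2)); return a
E
python3 - <<'E'
from h import *
s=st();latch(s,0)
i=imaging.get_image('wrist'); save('wrist11.png',i); latch(st(),0)
E
```

```text
t 14.4333 p [ 0.5921 -0.232   0.129 ] F [-0.02 -0.24  0.2 ] M [-0.03  0.02  0.04] w 0.02544461373663643
latch 1.6704 r 56.62 heading 2.5 want 0.9 z 0.129 Ftool [ 0.24 -0.2  -0.03] M [-0.02 -0.04 -0.03]
t 14.4833 p [ 0.5928 -0.2325  0.1308] F [-0.02 -0.04 -0.06] M [-0.01 -0.03 -0.02] w 0.02600059687848645
latch 1.6824 r 57.08 heading 2.5 want 1.6 z 0.1308 Ftool [ 0.04  0.06 -0.02] M [ 0.03  0.02 -0.02]
```

View pics/wrist11.png

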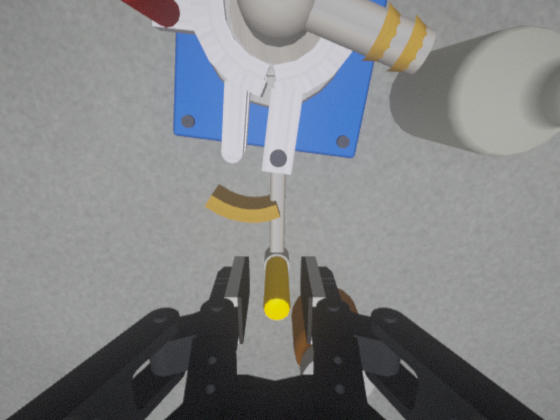

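The yellow post at (277,305) is centred. I'll start the latch swing.

Request:
{"method": "jog_arm", "body": {"rows": [{"hand": 0.3,"dx": 0.2,"dy": 0,"dz": -0.3,"ax": 0,"ay": 0,"az": 0},{"hand": 0.3,"dx": 0,"dy": 0,"dz": -0.3,"ax": 0,"ay": 0,"az": 0},{"hand": 0.3,"dx": -0.01,"dy": 0,"dz": -0.42,"ax": 0,"ay": 4,"az": 0},{"hand": 0.3,"dx": -0.01,"dy": 0,"dz": -0.42,"ax": 0,"ay": 4,"az": 0},{"hand": 0.3,"dx": -0.01,"dy": 0,"dz": -0.42,"ax": 0,"ay": 4,"az": 0}]}}

```text
time_s: 14.9
position: [0.5746, -0.2347, 0.1324]
tool_rot: [[-0.171, 0.002, 0.985], [-0.985, -0.001, -0.171], [0.001, -1.0, 0.002]]
ft_force: [0.9, -0.3, -0.1]
grip_width: 0.0253
```

Run:
```python
from h import *
latch(st())
i=imaging.get_image('wrist'); save('wrist12.png',i); latch(st())
```

```text
t 14.9 p [ 0.5746 -0.2347  0.1324] F [ 0.85 -0.25 -0.13] M [ 0.03 -0.16 -0.  ] w 0.02528333876210121
latch 1.4907 r 61.25 heading -9.8 want -9.4 z 0.1324 Ftool [0.1  0.14 0.89] M [0.15 0.   0.05]
t 14.95 p [ 0.574  -0.2346  0.1325] F [-0.34 -0.13  0.02] M [-0.    0.02 -0.03] w 0.02579269591235064
latch 1.4803 r 61.29 heading -10.1 want -10.0 z 0.1325 Ftool [ 0.18 -0.02 -0.31] M [-0.02  0.03 -0.  ]
```

View pics/wrist12.png

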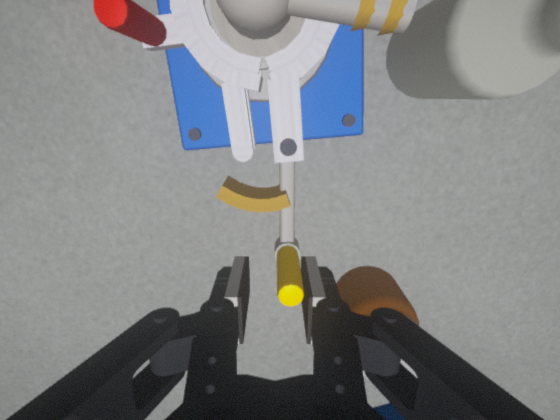

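The yellow post at (290,290) is against the trailing pad and moving with it.

Request:
{"method": "jog_arm", "body": {"rows": [{"hand": 0.3,"dx": -0.03,"dy": 0.03,"dz": -0.42,"ax": 0,"ay": 4,"az": 0},{"hand": 0.3,"dx": -0.03,"dy": 0.03,"dz": -0.42,"ax": 0,"ay": 4,"az": 0},{"hand": 0.3,"dx": -0.03,"dy": 0.03,"dz": -0.42,"ax": 0,"ay": 4,"az": 0},{"hand": 0.3,"dx": -0.03,"dy": 0.03,"dz": -0.42,"ax": 0,"ay": 4,"az": 0},{"hand": 0.3,"dx": -0.03,"dy": 0.03,"dz": -0.42,"ax": 0,"ay": 4,"az": 0}]}}

```text
time_s: 15.37
position: [0.5553, -0.227, 0.1308]
tool_rot: [[-0.496, 0.002, 0.868], [-0.868, -0.001, -0.496], [0.0, -1.0, 0.002]]
ft_force: [0.6, 0.1, 0.6]
grip_width: 0.0258
```

Run:
```python
from h import *
latch(st())
```

```text
t 15.3667 p [ 0.5553 -0.227   0.1308] F [0.65 0.08 0.63] M [-0.03 -0.14 -0.04] w 0.025849076077820866
latch 1.1533 r 62.62 heading -29.7 want -28.8 z 0.1308 Ftool [-0.39 -0.62  0.52] M [0.13 0.04 0.04]
```

Request:
{"method": "jog_arm", "body": {"rows": [{"hand": 0.3,"dx": -0.07,"dy": 0,"dz": -0.42,"ax": 0,"ay": 4,"az": 0},{"hand": 0.3,"dx": -0.07,"dy": 0,"dz": -0.42,"ax": 0,"ay": 4,"az": 0},{"hand": 0.3,"dx": -0.07,"dy": 0,"dz": -0.3,"ax": 0,"ay": 3,"az": 0},{"hand": 0.3,"dx": -0.05,"dy": 0,"dz": -0.2,"ax": 0,"ay": 2,"az": 0},{"hand": 0.3,"dx": 0,"dy": 0,"dz": 0,"ax": 0,"ay": 0,"az": 0}]}}

```text
time_s: 15.78
position: [0.5456, -0.217, 0.1306]
tool_rot: [[-0.677, 0.001, 0.736], [-0.736, -0.001, -0.677], [-0.0, -1.0, 0.002]]
ft_force: [0.7, -0.1, 0.0]
grip_width: 0.0254
```

Run:
```python
from h import *
latch(st())
i=imaging.get_image('wrist'); save('wrist13.png',i); latch(st())
```

```text
t 15.7833 p [ 0.5456 -0.217   0.1306] F [ 0.66 -0.07  0.03] M [-0.01 -0.05 -0.01] w 0.025355517518462618
latch 0.9325 r 61.58 heading -42.6 want -41.4 z 0.1307 Ftool [-0.4  -0.03  0.53] M [0.04 0.01 0.03]
t 15.8333 p [ 0.5457 -0.2171  0.1305] F [ 0.1  -0.08 -0.2 ] M [ 0.02  0.01 -0.  ] w 0.026032999585022754
latch 0.9351 r 61.58 heading -42.5 want -41.3 z 0.1305 Ftool [-0.01  0.2   0.12] M [-0.02  0.    0.01]
```

View pics/wrist13.png

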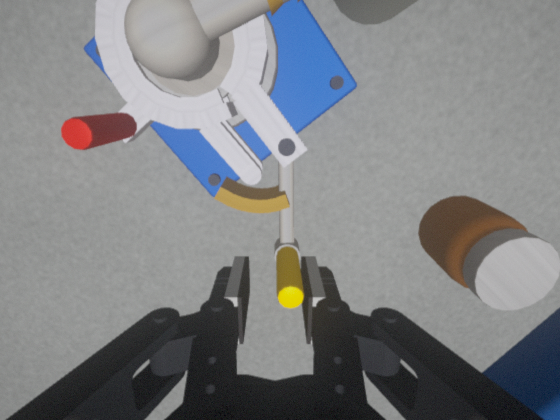

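The hook at (252,200) is passing just outside the prong nose at (255,175), with no contact yet. I'll go slower.

Request:
{"method": "jog_arm", "body": {"rows": [{"hand": 0.3,"dx": -0.02,"dy": 0,"dz": -0.21,"ax": 0,"ay": 2,"az": 0},{"hand": 0.3,"dx": -0.02,"dy": 0,"dz": -0.21,"ax": 0,"ay": 2,"az": 0},{"hand": 0.3,"dx": -0.02,"dy": 0,"dz": -0.21,"ax": 0,"ay": 2,"az": 0},{"hand": 0.3,"dx": -0.02,"dy": 0,"dz": -0.15,"ax": 0,"ay": 1.4,"az": 0},{"hand": 0.3,"dx": -0.02,"dy": 0,"dz": -0.1,"ax": 0,"ay": 1,"az": 0}]}}

```text
time_s: 16.25
position: [0.5404, -0.2103, 0.1302]
tool_rot: [[-0.777, 0.001, 0.629], [-0.629, -0.001, -0.777], [-0.0, -1.0, 0.001]]
ft_force: [-0.1, -0.4, -0.2]
grip_width: 0.0257
```

Run:
```python
from h import *
latch(st())
```

```text
t 16.25 p [ 0.5404 -0.2103  0.1302] F [-0.08 -0.35 -0.2 ] M [-0.11 -0.08  0.01] w 0.025675195301803417
latch 0.7942 r 61.53 heading -51.0 want -49.3 z 0.1302 Ftool [0.28 0.2  0.22] M [ 0.13 -0.01 -0.01]
```

Request:
{"method": "jog_arm", "body": {"rows": [{"hand": 0.3,"dx": -0.01,"dy": 0,"dz": -0.1,"ax": 0,"ay": 0.8,"az": 0},{"hand": 0.3,"dx": -0.01,"dy": 0,"dz": -0.1,"ax": 0,"ay": 0.8,"az": 0},{"hand": 0.3,"dx": -0.01,"dy": 0,"dz": -0.1,"ax": 0,"ay": 0.8,"az": 0},{"hand": 0.3,"dx": -0.01,"dy": 0,"dz": -0.1,"ax": 0,"ay": 0.8,"az": 0},{"hand": 0.3,"dx": -0.01,"dy": 0,"dz": -0.08,"ax": 0,"ay": 0.6,"az": 0}]}}

```text
time_s: 16.67
position: [0.5376, -0.2058, 0.1296]
tool_rot: [[-0.818, -0.0, 0.575], [-0.575, -0.0, -0.818], [0.0, -1.0, 0.0]]
ft_force: [0.4, -0.8, 0.6]
grip_width: 0.0254
```

Run:
```python
from h import *
latch(st())
```

```text
t 16.6667 p [ 0.5376 -0.2058  0.1296] F [ 0.4  -0.76  0.59] M [-0.11 -0.04 -0.03] w 0.025417636588559972
latch 0.709 r 61.41 heading -54.9 want -54.2 z 0.1296 Ftool [ 0.11 -0.59  0.86] M [ 0.12  0.03 -0.03]
```

Request:
{"method": "jog_arm", "body": {"rows": [{"hand": 0.3,"dx": -0.01,"dy": 0,"dz": -0.1,"ax": 0,"ay": 0.9,"az": 0},{"hand": 0.3,"dx": -0.01,"dy": 0,"dz": -0.1,"ax": 0,"ay": 0.9,"az": 0},{"hand": 0.3,"dx": -0.01,"dy": 0,"dz": -0.08,"ax": 0,"ay": 0.9,"az": 0},{"hand": 0.3,"dx": -0.01,"dy": 0,"dz": -0.08,"ax": 0,"ay": 0.8,"az": 0},{"hand": 0.3,"dx": -0.01,"dy": 0,"dz": -0.05,"ax": 0,"ay": 0.5,"az": 0}]}}

```text
time_s: 17.08
position: [0.5357, -0.2021, 0.1296]
tool_rot: [[-0.857, -0.0, 0.516], [-0.516, -0.0, -0.857], [0.0, -1.0, -0.0]]
ft_force: [-0.1, -0.7, 0.1]
grip_width: 0.0253
```

Run:
```python
from h import *
latch(st())
```

```text
t 17.0833 p [ 0.5357 -0.2021  0.1296] F [-0.13 -0.75  0.14] M [-0.14  0.08  0.04] w 0.025257876073738673
latch 0.641 r 61.36 heading -58.9 want -58.1 z 0.1296 Ftool [ 0.5  -0.14  0.57] M [ 0.08 -0.04 -0.14]
```

Request:
{"method": "jog_arm", "body": {"rows": [{"hand": 0.3,"dx": -0.01,"dy": 0,"dz": -0.1,"ax": 0,"ay": 0.9,"az": 0},{"hand": 0.3,"dx": -0.01,"dy": 0,"dz": -0.1,"ax": 0,"ay": 0.9,"az": 0},{"hand": 0.3,"dx": -0.01,"dy": 0,"dz": -0.08,"ax": 0,"ay": 0.7,"az": 0},{"hand": 0.3,"dx": -0.01,"dy": 0,"dz": -0.06,"ax": 0,"ay": 0.6,"az": 0},{"hand": 0.3,"dx": -0.01,"dy": 0,"dz": -0.04,"ax": 0,"ay": 0.4,"az": 0}]}}

```text
time_s: 17.5
position: [0.5342, -0.1985, 0.1296]
tool_rot: [[-0.886, -0.0, 0.463], [-0.463, 0.0, -0.886], [0.0, -1.0, -0.0]]
ft_force: [-0.1, -0.3, -0.7]
grip_width: 0.0258
```

Run:
```python
from h import *
latch(st()); i=imaging.get_image('wrist'); save('wrist14.png',i); latch(st())
```

```text
t 17.5 p [ 0.5342 -0.1985  0.1296] F [-0.06 -0.25 -0.7 ] M [-0.1   0.03 -0.04] w 0.02580950298937098
latch 0.5791 r 61.27 heading -62.4 want -61.7 z 0.1296 Ftool [0.17 0.7  0.2 ] M [ 0.08  0.04 -0.07]
t 17.55 p [ 0.5343 -0.1985  0.1296] F [-0.22 -1.32  0.16] M [-0.12 -0.01 -0.03] w 0.025208992927010513
latch 0.5786 r 61.23 heading -62.4 want -61.7 z 0.1296 Ftool [ 0.81 -0.16  1.07] M [ 0.11  0.03 -0.04]
```

View pics/wrist14.png

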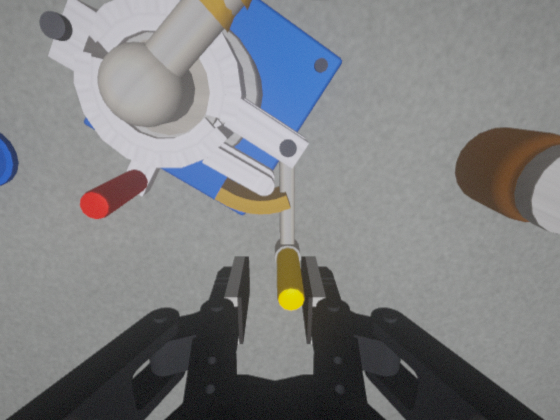

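The prong nose at (265,182) is now very near the hook's inner face. I'll continue in small steps.

Request:
{"method": "jog_arm", "body": {"rows": [{"hand": 0.3,"dx": 0,"dy": 0,"dz": -0.06,"ax": 0,"ay": 0.6,"az": 0},{"hand": 0.3,"dx": -0.01,"dy": 0,"dz": -0.06,"ax": 0,"ay": 0.6,"az": 0},{"hand": 0.3,"dx": 0,"dy": 0,"dz": -0.06,"ax": 0,"ay": 0.6,"az": 0},{"hand": 0.3,"dx": -0.01,"dy": 0,"dz": -0.06,"ax": 0,"ay": 0.6,"az": 0},{"hand": 0.3,"dx": 0,"dy": 0,"dz": -0.03,"ax": 0,"ay": 0.3,"az": 0}]}}

```text
time_s: 17.97
position: [0.5333, -0.196, 0.1296]
tool_rot: [[-0.907, 0.0, 0.421], [-0.421, 0.0, -0.907], [-0.0, -1.0, -0.0]]
ft_force: [0.5, -0.2, 0.3]
grip_width: 0.0259
```

Run:
```python
from h import *
latch(st())
```

```text
t 17.9667 p [ 0.5333 -0.196   0.1296] F [ 0.51 -0.15  0.33] M [-0.07 -0.09 -0.  ] w 0.02589880877388665
latch 0.5354 r 61.27 heading -65.1 want -64.2 z 0.1296 Ftool [-0.4  -0.33  0.35] M [0.1  0.   0.05]
```

Request:
{"method": "jog_arm", "body": {"rows": [{"hand": 0.3,"dx": 0,"dy": 0,"dz": -0.06,"ax": 0,"ay": 0.5,"az": 0},{"hand": 0.3,"dx": -0.01,"dy": 0,"dz": -0.06,"ax": 0,"ay": 0.5,"az": 0},{"hand": 0.3,"dx": 0,"dy": 0,"dz": -0.06,"ax": 0,"ay": 0.5,"az": 0},{"hand": 0.3,"dx": -0.01,"dy": 0,"dz": -0.06,"ax": 0,"ay": 0.5,"az": 0},{"hand": 0.3,"dx": 0,"dy": 0,"dz": -0.03,"ax": 0,"ay": 0.3,"az": 0}]}}

```text
time_s: 18.38
position: [0.5323, -0.1935, 0.1296]
tool_rot: [[-0.923, -0.0, 0.384], [-0.384, 0.0, -0.923], [0.0, -1.0, -0.0]]
ft_force: [-0.1, -1.4, -0.1]
grip_width: 0.0257
```

Run:
```python
from h import *
latch(st())
```

```text
t 18.3833 p [ 0.5323 -0.1935  0.1296] F [-0.15 -1.36 -0.1 ] M [-0.11 -0.09 -0.04] w 0.025655905320931656
latch 0.4915 r 61.35 heading -67.4 want -66.7 z 0.1296 Ftool [0.66 0.1  1.2 ] M [0.14 0.04 0.04]
```

Request:
{"method": "jog_arm", "body": {"rows": [{"hand": 0.3,"dx": 0,"dy": 0,"dz": -0.06,"ax": 0,"ay": 0.5,"az": 0},{"hand": 0.3,"dx": -0.01,"dy": 0,"dz": -0.06,"ax": 0,"ay": 0.5,"az": 0},{"hand": 0.3,"dx": 0,"dy": 0,"dz": -0.06,"ax": 0,"ay": 0.5,"az": 0},{"hand": 0.3,"dx": -0.01,"dy": 0,"dz": -0.05,"ax": 0,"ay": 0.5,"az": 0},{"hand": 0.3,"dx": 0,"dy": 0,"dz": -0.02,"ax": 0,"ay": 0.2,"az": 0}]}}

```text
time_s: 18.8
position: [0.5316, -0.1911, 0.1296]
tool_rot: [[-0.937, -0.0, 0.349], [-0.349, -0.0, -0.937], [0.0, -1.0, 0.0]]
ft_force: [0.7, -0.5, 0.8]
grip_width: 0.0251
```

Run:
```python
from h import *
latch(st())
```

```text
t 18.8 p [ 0.5316 -0.1911  0.1296] F [ 0.67 -0.5   0.83] M [-0.06 -0.05  0.04] w 0.025091077299050222
latch 0.4509 r 61.39 heading -69.6 want -69.0 z 0.1296 Ftool [-0.45 -0.83  0.7 ] M [ 0.07 -0.04  0.03]
```

Request:
{"method": "jog_arm", "body": {"rows": [{"hand": 0.3,"dx": 0,"dy": 0,"dz": -0.06,"ax": 0,"ay": 0.5,"az": 0},{"hand": 0.3,"dx": -0.01,"dy": 0,"dz": -0.06,"ax": 0,"ay": 0.5,"az": 0},{"hand": 0.3,"dx": 0,"dy": 0,"dz": -0.06,"ax": 0,"ay": 0.5,"az": 0},{"hand": 0.3,"dx": -0.01,"dy": 0,"dz": -0.05,"ax": 0,"ay": 0.5,"az": 0},{"hand": 0.3,"dx": 0,"dy": 0,"dz": -0.02,"ax": 0,"ay": 0.2,"az": 0}]}}

```text
time_s: 19.22
position: [0.5309, -0.1887, 0.1296]
tool_rot: [[-0.95, -0.0, 0.312], [-0.312, 0.0, -0.95], [0.0, -1.0, -0.0]]
ft_force: [1.3, -0.8, -0.6]
grip_width: 0.0258
```

Run:
```python
from h import *
latch(st())
```

```text
t 19.2167 p [ 0.5309 -0.1887  0.1296] F [ 1.27 -0.76 -0.61] M [-0.08 -0.07 -0.03] w 0.025814392686418944
latch 0.4102 r 61.46 heading -71.8 want -71.3 z 0.1296 Ftool [-0.97  0.61  1.12] M [0.09 0.03 0.04]
```

Request:
{"method": "jog_arm", "body": {"rows": [{"hand": 0.3,"dx": -0.01,"dy": 0,"dz": -0.06,"ax": 0,"ay": 0.5,"az": 0},{"hand": 0.3,"dx": -0.01,"dy": 0,"dz": -0.06,"ax": 0,"ay": 0.5,"az": 0},{"hand": 0.3,"dx": -0.01,"dy": 0,"dz": -0.06,"ax": 0,"ay": 0.5,"az": 0},{"hand": 0.3,"dx": -0.01,"dy": 0,"dz": -0.05,"ax": 0,"ay": 0.5,"az": 0},{"hand": 0.3,"dx": 0,"dy": 0,"dz": -0.02,"ax": 0,"ay": 0.2,"az": 0}]}}

```text
time_s: 19.63
position: [0.5306, -0.1862, 0.1296]
tool_rot: [[-0.961, -0.0, 0.276], [-0.276, 0.0, -0.961], [0.0, -1.0, -0.0]]
ft_force: [-0.6, -0.8, 0.7]
grip_width: 0.0261
```

Run:
```python
from h import *
latch(st()); i=imaging.get_image('wrist'); save('wrist15.png',i); latch(st())
```

```text
t 19.6333 p [ 0.5306 -0.1862  0.1296] F [-0.56 -0.8   0.71] M [-0.12  0.06  0.01] w 0.026091059811796852
latch 0.3694 r 61.34 heading -74.0 want -73.7 z 0.1296 Ftool [ 0.76 -0.71  0.61] M [ 0.1  -0.01 -0.09]
t 19.6833 p [ 0.5306 -0.1862  0.1296] F [-0.22 -1.1   0.48] M [-0.09  0.04  0.  ] w 0.025507551749619505
latch 0.3692 r 61.33 heading -74.0 want -73.7 z 0.1296 Ftool [ 0.52 -0.48  1.  ] M [ 0.08 -0.   -0.06]
```

View pics/wrist15.png

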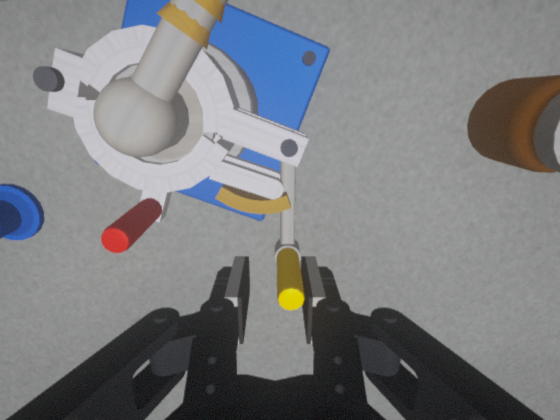

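The prong is almost touching the hook, and only the free force of about 0.7 N shows. I'll continue.

Request:
{"method": "jog_arm", "body": {"rows": [{"hand": 0.3,"dx": -0.01,"dy": 0,"dz": -0.05,"ax": 0,"ay": 0.5,"az": 0},{"hand": 0.3,"dx": 0,"dy": 0,"dz": -0.05,"ax": 0,"ay": 0.5,"az": 0},{"hand": 0.3,"dx": -0.01,"dy": 0,"dz": -0.05,"ax": 0,"ay": 0.5,"az": 0},{"hand": 0.3,"dx": 0,"dy": 0,"dz": -0.03,"ax": 0,"ay": 0.3,"az": 0},{"hand": 0.3,"dx": 0,"dy": 0,"dz": -0.02,"ax": 0,"ay": 0.2,"az": 0}]}}

```text
time_s: 20.1
position: [0.5304, -0.1846, 0.1296]
tool_rot: [[-0.97, 0.0, 0.242], [-0.242, -0.001, -0.97], [-0.0, -1.0, 0.001]]
ft_force: [0.5, -4.1, -1.6]
grip_width: 0.0259
```

Run:
```python
from h import *
latch(st())
```

```text
t 20.1 p [ 0.5304 -0.1846  0.1296] F [ 0.5  -4.05 -1.58] M [-0.68 -0.09 -0.  ] w 0.025908272106671158
latch 0.3449 r 61.27 heading -76.0 want -75.1 z 0.1297 Ftool [0.49 1.59 4.05] M [ 0.68  0.   -0.08]
```

Contact: the force rose to about 4 N, which is about 3.3 N above the free value. I'll check that it is steady.

Run:
```python
from h import *
a=[];b=[]
for k in range(5):
    i=imaging.get_image('wrist'); s=st(); latch(s)
    R=np.asarray(s['tool_rot']); a.append((R.T@s['ft_force'])[2]); b.append((R.T@s['wrist_torque'])[0])
print(np.mean(a),np.mean(b)/.158)
save('wrist16.png',i)
```

```text
t 20.15 p [ 0.5304 -0.1846  0.1297] F [ 1.21 -3.6  -1.43] M [-0.71 -0.14 -0.04] w 0.02570231222884701
latch 0.344 r 61.27 heading -76.0 want -75.1 z 0.1297 Ftool [-0.3   1.43  3.79] M [ 0.72  0.04 -0.04]
t 20.2 p [ 0.5304 -0.1846  0.1297] F [ 0.15 -5.11 -0.82] M [-0.72 -0.12  0.  ] w 0.02571360789218342
latch 0.3443 r 61.28 heading -76.0 want -75.1 z 0.1297 Ftool [1.1  0.83 5.  ] M [ 0.73 -0.   -0.06]
t 20.25 p [ 0.5304 -0.1846  0.1297] F [ 1.29 -4.89 -1.04] M [-0.73 -0.13 -0.  ] w 0.02569859748848366
latch 0.3439 r 61.28 heading -76.0 want -75.1 z 0.1297 Ftool [-0.07  1.05  5.05] M [ 0.74  0.   -0.05]
t 20.3 p [ 0.5304 -0.1845  0.1297] F [ 1.17 -4.44 -1.98] M [-0.77 -0.09 -0.04] w 0.025612658184251756
latch 0.343 r 61.3 heading -76.0 want -75.2 z 0.1297 Ftool [-0.06  1.98  4.59] M [ 0.77  0.04 -0.11]
t 20.35 p [ 0.5304 -0.1845  0.1297] F [ 0.3  -4.67 -1.04] M [-0.83 -0.15  0.02] w 0.02554645734401996
latch 0.3426 r 61.3 heading -76.0 want -75.2 z 0.1297 Ftool [0.84 1.04 4.6 ] M [ 0.84 -0.02 -0.05]
4.605792771905289 4.816426602754981
```

View pics/wrist16.png

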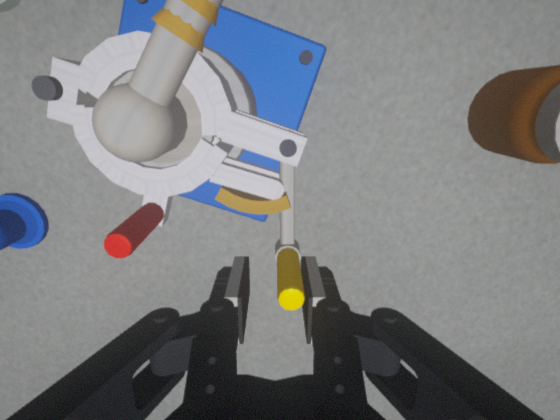

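The hook's inner face at (255,205) bears on the prongs at 4.6 N, which is wedged and below 5 N. I'll back off now.

Request:
{"method": "jog_arm", "body": {"rows": [{"hand": 0.3,"dx": 0,"dy": 0,"dz": 0.1,"ax": 0,"ay": 0,"az": 0},{"hand": 0.3,"dx": 0,"dy": 0,"dz": 0.2,"ax": 0,"ay": 0,"az": 0},{"hand": 0.3,"dx": 0,"dy": 0,"dz": 0.25,"ax": 0,"ay": 0,"az": 0},{"hand": 0.3,"dx": 0,"dy": 0,"dz": 0.15,"ax": 0,"ay": 0,"az": 0},{"hand": 0.3,"dx": 0,"dy": 0,"dz": 0,"ax": 0,"ay": 0,"az": 0}]}}

```text
time_s: 20.77
position: [0.532, -0.1911, 0.1295]
tool_rot: [[-0.97, -0.0, 0.242], [-0.242, 0.0, -0.97], [0.0, -1.0, -0.0]]
ft_force: [-0.4, -0.7, -0.3]
grip_width: 0.0256
```

Run:
```python
from h import *
latch(st()); i=imaging.get_image('wrist'); save('wrist17.png',i); latch(st())
```

```text
t 20.7667 p [ 0.532  -0.1911  0.1295] F [-0.37 -0.74 -0.27] M [0.01 0.03 0.01] w 0.025648348407766582
latch 0.4529 r 61.8 heading -76.0 want -68.9 z 0.1295 Ftool [0.54 0.27 0.63] M [-0.02 -0.01 -0.03]
t 20.8167 p [ 0.532  -0.191   0.1296] F [-0.26  0.47  0.72] M [ 0.04 -0.01 -0.01] w 0.025452721925913586
latch 0.4512 r 61.8 heading -76.0 want -69.0 z 0.1296 Ftool [ 0.14 -0.72 -0.52] M [-0.04  0.01  0.02]
```

View pics/wrist17.png

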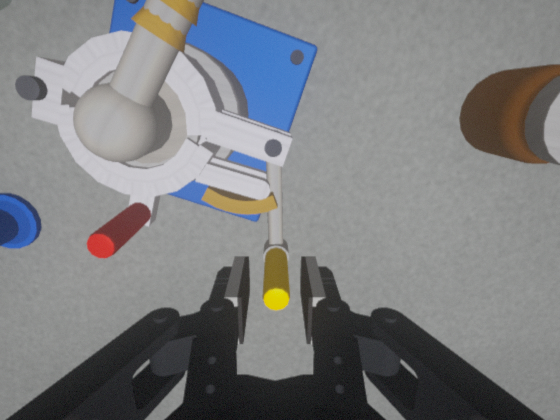

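The latch held when released, and the post at (276,290) is clear of both pads with zero force. I'll lift straight up and move away for a final look.

Request:
{"method": "jog_arm", "body": {"rows": [{"hand": 0.3,"dx": 0,"dy": -1.5,"dz": 0,"ax": 0,"ay": 0,"az": 0},{"hand": 0.3,"dx": 0,"dy": -2.5,"dz": 0,"ax": 0,"ay": 0,"az": 0},{"hand": 0.3,"dx": 0,"dy": -3,"dz": 0,"ax": 0,"ay": 0,"az": 0},{"hand": 0.3,"dx": 0,"dy": -3,"dz": 0,"ax": 0,"ay": 0,"az": 0},{"hand": 0.3,"dx": 0,"dy": -2,"dz": 0,"ax": 0,"ay": 0,"az": 0}]}}

```text
time_s: 21.23
position: [0.5322, -0.191, 0.2526]
tool_rot: [[-0.97, 0.003, 0.243], [-0.243, -0.001, -0.97], [-0.002, -1.0, 0.002]]
ft_force: [-0.2, 0.2, 0.4]
grip_width: 0.0256
```

Request:
{"method": "jog_arm", "body": {"rows": [{"hand": 0.3,"dx": 3,"dy": 0,"dz": 0,"ax": 0,"ay": 0,"az": 0},{"hand": 0.3,"dx": 4,"dy": 0,"dz": 0,"ax": 0,"ay": 0,"az": 0},{"hand": 0.3,"dx": 4,"dy": 0,"dz": 2,"ax": 0,"ay": 0,"az": 0},{"hand": 0.3,"dx": 3,"dy": 0,"dz": 2,"ax": 0,"ay": 0,"az": 0},{"hand": 0.3,"dx": 0,"dy": 0,"dz": 0,"ax": 0,"ay": 0,"az": 0}]}}

```text
time_s: 21.65
position: [0.4049, -0.2649, 0.2499]
tool_rot: [[-0.971, -0.001, 0.238], [-0.238, -0.001, -0.971], [0.001, -1.0, 0.001]]
ft_force: [0.8, -0.8, 0.2]
grip_width: 0.0254
```

Run:
```python
from h import *
s=st()
i=imaging.get_image('top'); save('top18.png',cv2.resize(i[130:310,230:500],None,fx=2.9,fy=2.9,interpolation=cv2.INTER_CUBIC))
r=[b for b in blobs(i,'red')[1]]; y=blobs(i,'yellow')[1]; print(r,y)
def jl(u,v): 
    p=loc(ray('top',u,v,.155))-[0,44]; a=(np.arctan2(-50,-48)-np.arctan2(p[1],p[0])+np.pi)%(2*np.pi)-np.pi; return a,np.linalg.norm(p)
for b in r: print(jl(*b[1]))
for b in y:
    p=loc(ray('top',*b[1],.155))-[9,-62]; print('latch',np.arctan2(-p[1],-p[0]),np.linalg.norm(p))
i=imaging.get_image('scene'); save('scene18.png',cv2.resize(i[100:260,180:380],None,fx=3.6,fy=3.6,interpolation=cv2.INTER_CUBIC))
```

```text
t 21.65 p [ 0.4049 -0.2649  0.2499] F [ 0.83 -0.8   0.15] M [ 0.02  0.03 -0.02] w 0.025396415211607314
[([364, 148, 17, 17, 219], [372.3, 155.8]), ([355, 251, 7, 6, 35], [357.9, 253.3])] [([399, 256, 6, 5, 15], [401.1, 257.6])]
(np.float64(-1.8650539026756698), np.float64(139.77285108672012))
(np.float64(-0.024234861380174166), np.float64(68.8518008524758))
latch 0.325649571396805 58.802757639201786
```

View pics/top18.png

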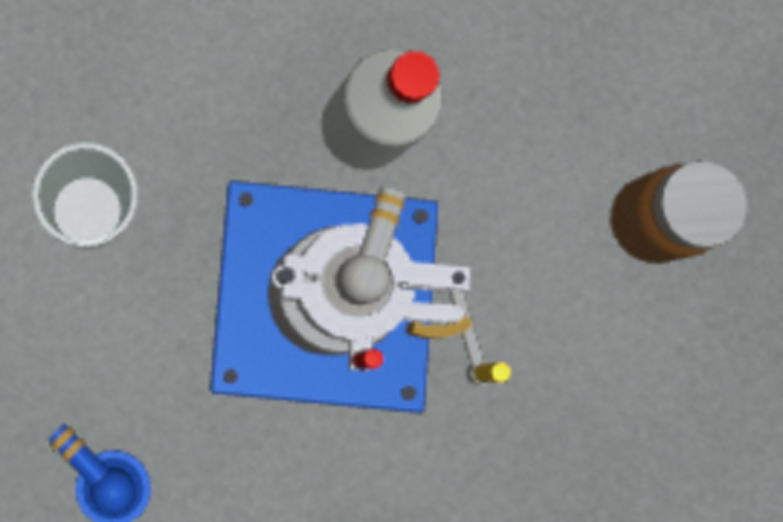

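View pics/scene18.png

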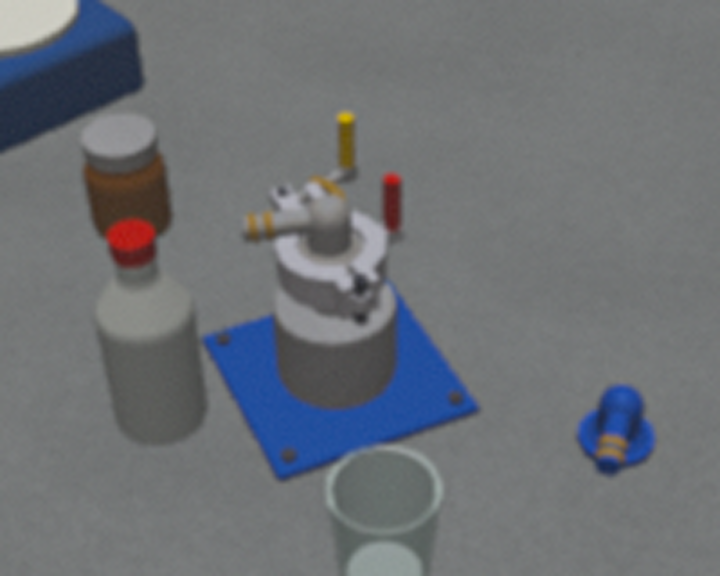

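The top view shows the ring shut with the red post at (370,358) and the jaw at about -0.024. The hook is round the prongs at (440,327), with the yellow post at (500,372) and the latch at 0.33, against 0.5 + 7.7 x jaw = 0.315. The elbow is upright on its seat, the bystanders are unmoved and the arm is clear, so I'll hand the job in.

Run:
```python
from h import *
print(job.close_job()); st()
```

```text
the job is handed in; nothing more can be done
None
the job is handed in; nothing more can be done
```

I swung the ring shut by the red post until the force at the post climbed and stopped at about 12.5 N mean, or 13 N judged from the wrist moment. I then swung the latch by the yellow post until its hook wedged on the prongs at about 4.6 N, and let go of both posts. The job was handed in at about 22 s of the 64 s allowed.

- **Ring and latch:** after release, the top camera gave a jaw angle of about -0.024. The latch stood at 0.33, against about 0.315 expected for that jaw angle.
- **Elbow and bystanders:** the elbow is upright on its seat. The bottle, jar, beaker and blue look-alike have not moved in the pictures.
- **Disagreements:**
  - The jaw angle worked out from the arm's own position was -0.035, about 0.01 rad from the camera value and within the camera's calibration error.
  - The latch force crept from about 4.0 to 4.6–4.8 N while I was averaging readings. Single noisy readings reached 5.05 N, just at the 5 N limit, before I backed off.
- **Not checked:** the force on the flange itself could not be measured directly, and I did not pull on the latch to test that it holds.

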